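# Put the sharpening stones back in their case

## Robot

A 7-joint arm with a two-finger parallel gripper is mounted at the origin on the work surface. World frame = base frame: x ahead of the robot, y to its left, z up, the work surface at z = 0. Lengths are in m, angles in rad, forces in N, time in s.
With the tool pointing down it reaches from about 0.4 to 0.85 m from the base axis. Payload 10.4 kg.
Tool frame: the origin (TCP) lies on the centre line of the jaws, within the pads' length; the fingertips stand r.tip_extent ahead of it and the grasp point (between the pads) lies 3 mm ahead of it (r.tip_extent is the distance from the TCP to the fingertips, in m); z points along the fingers, y is the direction in which the jaws open and shut (so a half turn about z gives the same grasp; the last joint's range is limited). The gripper opens to 87 mm and grips with 3 to 60 N. Pads are 19 mm wide; open, the fingers measure 117 mm over their backs; the gripper's body (75 mm by 190 mm) begins 51 mm behind the grasp point.
Start: joints at [1.137, 0.332, -0.065, 1.46, 0.022, 1.35, -0.088], TCP at [0.25, -0.573, 0.245] pointing down, gripper open.
Joint ranges: [-2.6, 2.6], [-0.5, 2.12], [-1.47, 1.34], [0.16, 2.42], [-1.27, 4.41], [0.06, 2.06], [-2.6, 2.6]. Speed limits (rad/s): [2.22, 2.22, 2.79, 2.79, 3.14, 3.14, 3.14].

## Interface

Orientations are given as a unit quaternion [x, y, z, w].
In Python, from bench import r gives the robot as it stands. The module is installed in compiled form; this text tells all that it offers.
- The arm moves only by the shell command python3 -m jog 'ROWS' [FORCE]. ROWS is JSON, a list of rows, each a list of 5 numbers: the shift along the tool's x, y, z in cm, then the turn about the tool's z in rad, then the closure, from 0 (fully open) to 1 (shut). A call has exactly 10 rows; each row shifts and turns the pose as measured when the row begins, along the tool's axes as they then stand; what a row does not reach is not made up. A row lasts 1/10 s, in which the tool goes at most 50 mm and 8.59 degrees, less where a joint would pass 70% of its speed; a pose out of reach is approached as far as the arm can. A call with a gripper value outside its range is refused whole. The fingers move at their own pace and stop on an object; FORCE is the grip in N (left out, the last holds). Time passes only in rows, so rows that do not move let the fingers close, or fill a call up. It gives the time, the measured TCP pose, the force and the opening at its end, in the units of the state.
- r.read_state(): the state, without advancing time (a new reading comes with each control period).
- r.camera(name): name is "scene" or "top"; returns a dict with "pixels" (384x512x3 uint8, red, green, blue), "fx", "fy", "cx", "cy" (pixels), "k1" (the pictures are not rectified: a ray, as slopes to the right and down, at radius r is drawn at 1 + k1 r^2 times it, then the intrinsics apply), "camera_from_world" (4x4, takes a point from world to camera coordinates). Camera axes: x right, y up, looking along -z (the intrinsics and any distortion apply to the point x, -y, -z); pixel columns grow to the right and rows downward; lengths in m; the calibration is good to about 2 mm. A picture is of the moment at which its call begins. There is no depth.
- r.close_job(): hands the job in, once; it reports no verdict.
The state is a dict: "time": time; "joint_positions": joint angles; "joint_vel": joint speeds; "joint_torque": joint torques, N m; "ee_pos": TCP position; "eef_rot": TCP orientation; "ft_force": force on the tool from outside, world axes, zero at the start; "torque": the same for the moment, N m; "width": finger opening in m.
Only numpy, scipy, OpenCV 4.12 (cv2) and the standard library are available. Lean on these libraries where they do the work, as an engineer would, in place of code of your own. Each camera call takes 0.05 s, during which the arm holds its last target. There are 200 camera calls.

## Task

Pry the lid of the stone case up with the scraper's blade in the notch and swing it right open. Then put every sharpening stone that lies on the bench into the bay of its own colour, pressing each one down past the sprung bars until it lies level on the bay's floor; when all are home shut the lid fully, and have the scraper lying on its rubber mat again at the end. The stones are brittle, so handle and press them gently, and leave the other things on the bench where they are.

Things in the scene. Friction and masses are not known exactly. Their poses are not given: they have to be found in the camera images.
- lid (a joint): olive-green lid of the stone case: flat panel 120 x 306 x 5 mm, no handle, flush with the walls (no finger fits under it). rad: 0 shut, grows as its front edge swings up and away from the robot, 1.9 = fully open, on its stop. The hinge, along the case's far top edge, is stiff: the lid stays at any angle; about 1.5 N at the front edge moves it up or down
- lid_hinge (a point): middle of the lid's hinge line, at the lid's underside, on the case's rear (far) top edge. It turns with the lid: y runs along the hinge, the lid extends 120 mm along -x and is 5 mm thick along +z
- case: stone case, black plastic box screwed to the bench, 120 (x) x 306 (y) x 31 mm high under the lid, walls 5 mm. Origin: centre of its underside; x from front wall to hinge, z up. Inside, four bays side by side along y, 68 mm apart, each 83 (x) x 45 (y) mm, with a round mark of its stone's colour on its floor and strips of it on its end rails. Rails and ribs rise 10 mm above the bay floors, outer walls 19
- notch (a point): the pry notch: middle of the opening in the case's front wall, at the wall's outer face, axes as the case's. 80 mm wide (y), 7 mm high: the shut lid's underside is 3.7 mm above this point, the sill 3.5 mm below it. The wall is 5 mm thick; behind it are 40 mm of free depth at this height
- mat: thin black rubber mat on the bench in front of the case, 75 (x) x 230 (y) x 2 mm, fixed; the scraper's place. Origin: centre of its underside
- scraper_grip (a point): the scraper: red handle 110 long x 22 wide (y) x 20 mm high (z), and a steel blade 36 wide, 2 thick, 65 mm long, in line with it at half its height; 80 g. This point: on the handle's axis, half-way up, at the balance point; the blade's tip is 85 mm ahead along x, the handle's front end 20 mm ahead, its rear end 90 mm behind
- brown_centre (a point): centre of the red-brown sharpening stone, a flat block 80 (x) x 40 (y) x 12 (z) mm, about 90 g; brittle: it chips if the forces of the two fingers on it add up to more than 90 N (so grip it with well under 45 N). None if there is no such stone this time, and while it is held
- white_centre (a point): centre of the off-white sharpening stone, a flat block 80 (x) x 40 (y) x 12 (z) mm, about 90 g; brittle: it chips if the forces of the two fingers on it add up to more than 90 N (so grip it with well under 45 N). None if there is no such stone this time, and while it is held
- green_centre (a point): centre of the dark green sharpening stone, a flat block 80 (x) x 40 (y) x 12 (z) mm, about 90 g; brittle: it chips if the forces of the two fingers on it add up to more than 90 N (so grip it with well under 45 N). None if there is no such stone this time, and while it is held
- blue_centre (a point): centre of the blue sharpening stone, a flat block 80 (x) x 40 (y) x 12 (z) mm, about 90 g; brittle: it chips if the forces of the two fingers on it add up to more than 90 N (so grip it with well under 45 N). None if there is no such stone this time, and while it is held
- bay_brown (a point): centre of the floor of the red-brown bay, 12 mm above the bench; axes as the case's. A sprung bar at each end (x) reaches in, so a stone laid in rests 8 mm above the floor; 10 to 16 N on its middle, or on the end still up, snaps it home: centre 6 mm above this point. The middle 50 mm of the long sides is open for fingers, 28 mm to the next stone
- bay_white (a point): centre of the floor of the off-white bay, 12 mm above the bench; axes as the case's. A sprung bar at each end (x) reaches in, so a stone laid in rests 8 mm above the floor; 10 to 16 N on its middle, or on the end still up, snaps it home: centre 6 mm above this point. The middle 50 mm of the long sides is open for fingers, 28 mm to the next stone
- bay_green (a point): centre of the floor of the dark green bay, 12 mm above the bench; axes as the case's. A sprung bar at each end (x) reaches in, so a stone laid in rests 8 mm above the floor; 10 to 16 N on its middle, or on the end still up, snaps it home: centre 6 mm above this point. The middle 50 mm of the long sides is open for fingers, 28 mm to the next stone
- bay_blue (a point): centre of the floor of the blue bay, 12 mm above the bench; axes as the case's. A sprung bar at each end (x) reaches in, so a stone laid in rests 8 mm above the floor; 10 to 16 N on its middle, or on the end still up, snaps it home: centre 6 mm above this point. The middle 50 mm of the long sides is open for fingers, 28 mm to the next stone
- oil: bystander: yellow oil bottle standing upright, 52 mm wide, 130 mm high, origin at the centre of its base
- square: bystander: steel try square lying flat, stock 100 mm, blade 120 mm, origin under its stock
- disc: bystander: dark grinding disc lying flat, 115 mm wide, 6 mm thick, origin at the centre of its underside
- key: bystander: steel chuck key, a cross of rods 92 x 70 mm, 12 mm high, origin under the crossing
There are look-alikes about, which are no part of the job. Of the things that look like the part that bears white_centre, take the one that is farthest to the robot's right at the start.

How it is judged:
On the way, in this order (a step that is already met when the one before it is completed fails the run):
1. the lid is levered up off the case by the scraper's blade (value of joint lid above 0.1 rad and contact force between scraper and lid above 0.1 N), for 0.05 s.
2. the lid is swung open, past upright or nearly so (value of joint lid above 1.4 rad), for 0.2 s.
3. with the lid open, every stone present lies level on the floor of the bay of its own colour (horizontal distance between brown_centre and bay_brown below 0.006 m and z of brown_centre in the frame of bay_brown below 0.0078 m and angle between the z axis of brown_centre and the z axis of bay_brown, either way round below 0.035 rad and angle between the x axis of brown_centre and the x axis of bay_brown, either way round below 0.12 rad and horizontal distance between white_centre and bay_white below 0.006 m and z of white_centre in the frame of bay_white below 0.0078 m and angle between the z axis of white_centre and the z axis of bay_white, either way round below 0.035 rad and angle between the x axis of white_centre and the x axis of bay_white, either way round below 0.12 rad and horizontal distance between green_centre and bay_green below 0.006 m and z of green_centre in the frame of bay_green below 0.0078 m and angle between the z axis of green_centre and the z axis of bay_green, either way round below 0.035 rad and angle between the x axis of green_centre and the x axis of bay_green, either way round below 0.12 rad and horizontal distance between blue_centre and bay_blue below 0.006 m and z of blue_centre in the frame of bay_blue below 0.0078 m and angle between the z axis of blue_centre and the z axis of bay_blue, either way round below 0.035 rad and angle between the x axis of blue_centre and the x axis of bay_blue, either way round below 0.12 rad and value of joint lid above 1 rad), for 0.2 s.
At the end, for the whole second after the job is handed in: Each stone present is in the bay of its colour (within 6 mm of its centre, 0.12 rad of its length), on the floor (centre under 7.8 mm above it) and level within 0.035 rad; the lid is shut (under 0.05 rad); the scraper lies flat and still with its grip point over its mat (horizontal distance between brown_centre and bay_brown below 0.006 m and z of brown_centre in the frame of bay_brown below 0.0078 m and angle between the z axis of brown_centre and the z axis of bay_brown, either way round below 0.035 rad and angle between the x axis of brown_centre and the x axis of bay_brown, either way round below 0.12 rad and horizontal distance between white_centre and bay_white below 0.006 m and z of white_centre in the frame of bay_white below 0.0078 m and angle between the z axis of white_centre and the z axis of bay_white, either way round below 0.035 rad and angle between the x axis of white_centre and the x axis of bay_white, either way round below 0.12 rad and horizontal distance between green_centre and bay_green below 0.006 m and z of green_centre in the frame of bay_green below 0.0078 m and angle between the z axis of green_centre and the z axis of bay_green, either way round below 0.035 rad and angle between the x axis of green_centre and the x axis of bay_green, either way round below 0.12 rad and horizontal distance between blue_centre and bay_blue below 0.006 m and z of blue_centre in the frame of bay_blue below 0.0078 m and angle between the z axis of blue_centre and the z axis of bay_blue, either way round below 0.035 rad and angle between the x axis of blue_centre and the x axis of bay_blue, either way round below 0.12 rad and value of joint lid below 0.05 rad and velocity of joint lid below 0.05 rad/s and x of scraper_grip in the frame of mat between -0.0375 and 0.0375 m and y of scraper_grip in the frame of mat between -0.115 and 0.115 m and height (world z) of scraper_grip below 0.018 m and linear speed of scraper below 0.02 m/s); the robot touches nothing.
It fails at once if a stone is squeezed or pressed by the fingers with more than 90 N in all (contact force between the fingers and stone_brown above 90 N or contact force between the fingers and stone_white above 90 N or contact force between the fingers and stone_green above 90 N or contact force between the fingers and stone_blue above 90 N).
It fails at once if a bystander (oil bottle, try square, grinding disc, chuck key) is shifted by more than 50 mm or the bottle is tipped over (distance of any of oil, square, disc, key from where it was at the start of the episode above 0.05 m or angle between oil's own z axis and vertical above 0.5 rad).
Of stone_brown, stone_white, stone_green, stone_blue only 3 to 4 are there at a start; the rules pass over those that are not, and their reading is None.
At some moment in a run one of stone_brown, stone_white, stone_green, stone_blue may be knocked a few centimetres aside while the robot is not near it.
Once in a run the grip may slacken for a moment while it holds something.
It also fails if it takes over 210 s, if anything falls off the work surface, if the arm or the gripper's body presses on something with over 40 N, if the wrist force passes 120 N, or if a joint passes its speed limit or range.

## Working session

There is one attempt and no reset: what is moved stays moved. The work goes in short steps, Python scripts to look and compute and a shell command to move; the robot and the scene stay as the last step left them, time stands still between calls to the robot, and variables do not carry over. Pictures are saved under pics/ and viewed, about 12 in all and at most 16, crops included, and the job is handed in when it is done.

```bash
mkdir -p pics; ls; cat > h.py <<'E'
from bench import r
import numpy as np, cv2
from scipy.spatial.transform import Rotation as R
def snap(n,f=None):
    c=r.camera(n)
    if f: cv2.imwrite('pics/'+f,c['pixels'][:,:,::-1])
    return c
def proj(c,P):
    P=np.atleast_2d(P).astype(float);M=c['camera_from_world'];q=P@M[:3,:3].T+M[:3,3]
    u=q[:,0]/-q[:,2];v=-q[:,1]/-q[:,2];s=1+c['k1']*(u*u+v*v)
    return np.c_[c['fx']*u*s+c['cx'],c['fy']*v*s+c['cy']]
def ray(c,px):
    px=np.atleast_2d(px).astype(float)
    d=np.c_[(px[:,0]-c['cx'])/c['fx'],(px[:,1]-c['cy'])/c['fy']];u=d.copy()
    for _ in range(20): u=d/(1+c['k1']*(u**2).sum(1,keepdims=True))
    M=c['camera_from_world'];dc=np.c_[u[:,0],-u[:,1],-np.ones(len(u))]
    return -M[:3,:3].T@M[:3,3], dc@M[:3,:3]
def plane(c,px,z):
    o,d=ray(c,px);return o+d*((z-o[2])/d[:,2])[:,None]
def pose():
    s=r.read_state();return s,np.array(s['ee_pos']),R.from_quat(s['eef_rot'])
E
python3 - <<'E'
from h import *
for n in('scene','top'):
    c=snap(n,n+'0.png');print(n,c['fx'],c['fy'],c['k1'],np.round(-c['camera_from_world'][:3,:3].T@c['camera_from_world'][:3,3],3),np.round(c['camera_from_world'][:3,:3],2).tolist())
print(r.read_state(),r.tip_extent)
E
```

```text
pics
scene 452.90367731002743 452.90367731002743 -0.048886932765447984 [ 1.154 -0.953  0.947] [[0.83, 0.56, 0.01], [-0.35, 0.5, 0.79], [0.44, -0.66, 0.61]]
top 376.6976170415915 376.6976170415915 -0.026135117506200966 [ 0.308 -0.005  1.059] [[-0.02, -1.0, -0.03], [0.99, -0.02, 0.17], [-0.17, -0.03, 0.99]]
{'time': 0.1, 'joint_positions': array([ 1.13740607,  0.33280476, -0.06469012,  1.46087789,  0.02159601,
        1.34990596, -0.08853926]), 'joint_vel': array([ 0.000215  , -0.00206582, -0.00102395, -0.00294531,  0.00023209,
        0.00080142, -0.00177796]), 'joint_torque': array([ 1.64858458e-03, -6.24547577e+01,  2.49470113e-02, -3.90716171e+01,
       -6.14047539e-02,  3.65363248e-02,  1.69072530e-05]), 'ee_pos': array([ 0.24944478, -0.57270368,  0.24382608]), 'eef_rot': array([ 9.78983307e-01,  2.03939357e-01, -1.61571305e-04, -6.29997971e-04]), 'ft_force': array([-0.58481825, -0.38568837,  0.71120289]), 'torque': array([ 0.03554289,  0.02209076, -0.03103982]), 'width': 0.08712241776312123} 0.022
```

View pics/top0.png

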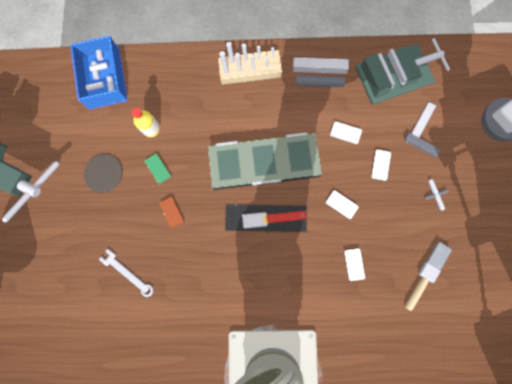

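View pics/scene0.png

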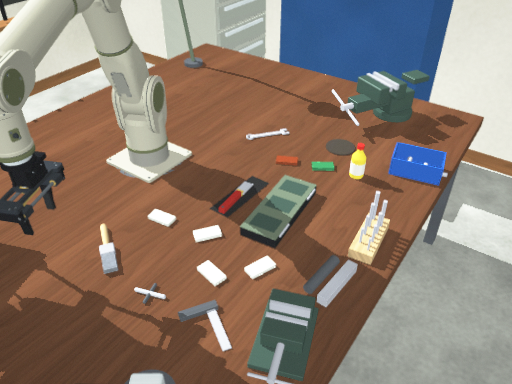

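Top view: three sets of coloured stones are visible. Red-brown is at (172,211), green at (158,168), and there is no blue stone. Four white blocks are at (346,132), (381,165), (342,204) and (355,264); (381,165) has the largest column, so it is farthest to the robot's right. The case is around (265,161). The scraper is on its mat at (273,218) with the blade pointing left (+y).

```bash
cat > meas.py <<'E'
from h import *
def blobs(c,m,amin=60):
    cs,_=cv2.findContours(m.astype(np.uint8),cv2.RETR_EXTERNAL,cv2.CHAIN_APPROX_NONE)
    return [k for k in cs if cv2.contourArea(k)>amin]
def masks(c):
    h=cv2.cvtColor(c['pixels'],cv2.COLOR_RGB2HSV).astype(int);H,S,V=h[...,0],h[...,1],h[...,2]
    return dict(white=(S<35)&(V>205),green=(H>60)&(H<85)&(S>150)&(V>60),brown=((H<10)|(H>174))&(S>175)&(V>130),blue=(H>95)&(H<120)&(S>150)&(V>80))
def rect(c,k,z):
    P=plane(c,k.reshape(-1,2),z)[:,:2]
    (a,b),(w,l),t=cv2.minAreaRect((P*1000).astype(np.float32))
    if w<l: w,l,t=l,w,t+90
    mm=np.zeros(c['pixels'].shape[:2],np.uint8);cv2.drawContours(mm,[k],-1,1,-1)
    ys,xs=np.nonzero(mm);g=plane(c,np.c_[xs,ys],z)[:,:2].mean(0)*1000
    return np.round(g,1),np.round([a,b],1),np.round([w,l]),round((t+90)%180-90,1)
E
python3 - <<'E'
from meas import *
for n in('top','scene'):
    c=snap(n);ms=masks(c)
    for q in ms:
        for k in blobs(c,ms[q]):
            px=k.reshape(-1,2).mean(0)
            R_=rect(c,k,.012)
            if R_[2][0]<150: print(n,q,px.round(),*R_)
c=snap('top');im=c['pixels'][:,:,::-1]
a=cv2.resize(im[120:240,200:330],None,fx=6,fy=5,interpolation=cv2.INTER_CUBIC)
cv2.imwrite('pics/case.png',cv2.resize(im[125:240,200:330],None,fx=5,fy=5,interpolation=cv2.INTER_CUBIC))
cv2.imwrite('pics/white.png',cv2.resize(im[115:285,320:450],None,fx=3.5,fy=3.5,interpolation=cv2.INTER_CUBIC))
E
```

```text
top white [236. 356.] [51.8 95. ] [48.3 93.2] [129.  43.] -0.5
top white [308. 357.] [ 49.3 -94. ] [ 48.  -92.7] [132.  48.] 1.8
top white [431. 272.] [ 261.2 -432.4] [ 264.9 -434.4] [52. 40.] -34.2
top white [354. 265.] [ 284.8 -228.4] [ 285.  -228.4] [82. 43.] 6.8
top white [254. 220.] [411.1  44.9] [411.4  42.8] [53. 26.] -85.4
top white [342. 204.] [ 450.3 -202.7] [ 450.2 -202.6] [83. 44.] 54.0
top white [ 19. 200.] [487.1 722.6] [471.  724.9] [120.  59.] -19.0
top white [437. 194.] [ 472.  -468.1] [ 473.  -467.8] [87. 11.] 17.4
top white [ 47. 173.] [560.3 648.5] [559.8 648.8] [83. 12.] -41.2
top white [381. 165.] [ 561.3 -319.7] [ 561.6 -320. ] [85. 43.] -13.0
top white [149. 131.] [680.8 346.2] [680.2 348.5] [49. 26.] -69.6
top white [346. 132.] [ 659.7 -225.3] [ 659.9 -225. ] [82. 47.] 69.2
top white [508. 111.] [ 713.6 -698.7] [ 713.8 -694.8] [52. 26.] -7.7
top white [423. 119.] [ 693.4 -451.7] [ 693.6 -451.9] [110.  23.] -31.4
top white [97. 68.] [887.1 519.4] [887.8 521.1] [56. 43.] -36.3
top white [224.  62.] [889.8 128.4] [890.5 128.2] [73. 15.] 12.2
top white [493.  27.
[... 402 characters left out ...]
.9
scene white [149. 292.] [ 479.  -472.1] [ 478.6 -472.5] [90. 13.] 17.3
scene white [211. 273.] [ 568.4 -324.1] [ 567.7 -323.4] [90. 47.] -15.0
scene white [260. 267.] [ 665.3 -230.3] [ 665.6 -229.9] [86. 49.] 70.2
scene white [108. 254.] [ 273.6 -436.8] [ 275.9 -440.8] [103.  40.] -36.3
scene white [207. 233.] [ 456.4 -208.4] [ 456.5 -207.8] [82. 53.] 54.1
scene white [161. 217.] [ 290.6 -232.6] [ 289.8 -233.5] [86. 51.] 6.9
scene white [357. 169.] [684.8 364.9] [686.1 365.5] [74. 51.] -66.0
scene white [178. 149.] [62.1 93. ] [55.  91.5] [123.  39.] 0.5
scene brown [229. 202.] [420.7 -45.4] [420.5 -44.8] [121.  29.] -84.9
scene brown [287. 160.] [443.7 272.8] [443.4 270.7] [75. 48.] 26.3
```

View pics/case.png

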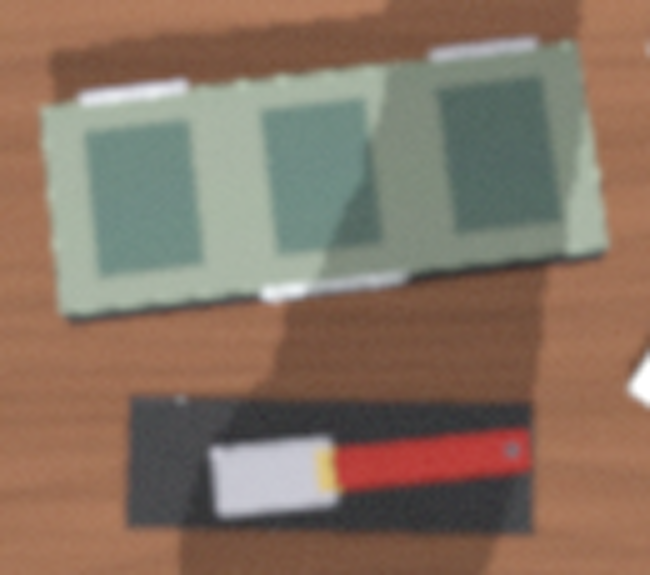

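View pics/white.png

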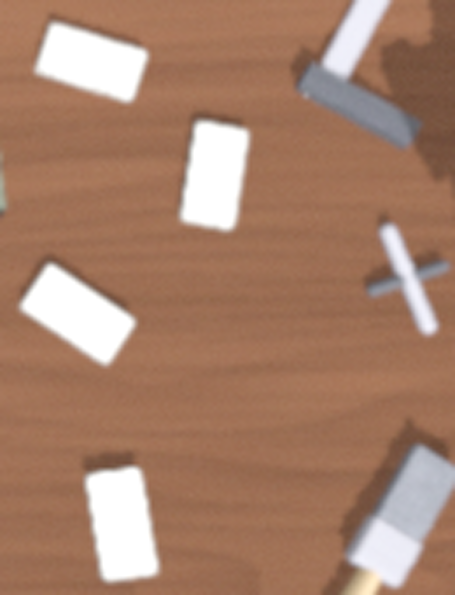

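The white blocks in the crop match the top-view pixels. The one at (381,165) has y=-0.32, the most negative, so it is the target. The bright strip on the lid front, crop (262–405, 285), spans 80 mm, so it marks the notch.

```bash
sed -i 's/green=.*$/green=(H>55)\&(H<88)\&(S>120)\&(V>40),brown=((H<12)|(H>172))\&(S>165)\&(V>110),blue=(H>95)\&(H<120)\&(S>150)\&(V>80))/' meas.py
python3 - <<'E'
from meas import *
f=lambda L:np.array(L)/5+[200,125]
c=snap('top');ms=masks(c)
h=cv2.cvtColor(c['pixels'],cv2.COLOR_RGB2HSV)
print('hsv',h[211,172],h[168,158],h[216,290])
for q in('green','brown','blue'):
    for k in blobs(c,ms[q]): print(q,k.reshape(-1,2).mean(0).round(),*rect(c,k,.012))
L=plane(c,f([(42,107),(573,42),(607,250),(68,316)]),.036)[:,:2]*1000
print('lid',L.round(1).tolist(),np.linalg.norm(np.diff(L,axis=0),axis=1).round(),L.mean(0))
fr=L[2]-L[3];print('angle front',np.degrees(np.arctan2(-fr[0]*-1,-fr[1])), 'back',np.degrees(np.arctan2((L[1]-L[0])[0],-(L[1]-L[0])[1])))
print('notch',plane(c,f([(262,292),(405,278),(333,285)]),.03)[:,:2]*1000)
S=plane(c,f([(214,484),(530,450)]),.012)[:,:2]*1000;d=S[0]-S[1]
print('scr',S,np.linalg.norm(d),np.degrees(np.arctan2(d[1],d[0])),S[1]+d/np.linalg.norm(d)*90,S[0]-d/np.linalg.norm(d)*85)
print('mat',plane(c,f([(130,398),(532,404),(532,532),(128,525)]),.002)[:,:2]*1000)
E
```

```text
hsv [  8 155 205] [ 73 121 194] [  1 175 185]
green [156. 168.] [573.6 325.6] [568.2 321.7] [69. 32.] 31.7
brown [285. 217.] [419.  -41.2] [419.6 -45.5] [101.  20.] -85.4
blue [98. 72.] [873.  514.1] [875.6 514.6] [223. 143.] 11.7
lid [[620.6, 168.5], [650.9, -132.6], [530.4, -146.3], [499.9, 153.1]] [303. 121. 301.] [575.46165213  10.68287255]
angle front 5.824877935180804 back 5.745727259111699
notch [[512.1873637   45.38193916]
 [518.34022048 -34.43681405]
 [515.27077446   5.72792691]]
scr [[ 407.17493565   74.48287132]
 [ 422.7546624  -101.96909686]] 177.13843445844049 95.04581336983767 [414.83895843 -12.31787472] [414.65087828 -10.18772736]
mat [[ 458.01553052  122.67968421]
 [ 449.90280666 -104.97859722]
 [ 377.86511395 -102.34124115]
 [ 385.93406316  123.90322423]]
```

```bash
cat > go.py <<'E'
import sys
from h import *
s,p,q=pose();m=q.as_matrix();a=np.degrees(np.arctan2(m[1,0],m[0,0]))
print('t',round(s['time'],1),'pos mm',(p*1000).round(1),'a',a.round(2),'tilt',np.degrees(np.arccos(-m[2,2])).round(2),'F',np.round(s['ft_force'],1),'w',round(s['width']*1000,1),'j7',s['joint_positions'][6].round(2))
v=[float(x) for x in sys.argv[1:]]
if v: print('shift cm in tool now',(m.T@(np.array(v[:3])/1000-p)*100).round(2),'turn rad',-np.radians((v[3]-a+180)%360-180).round(3))
E
python3 -m jog '[[2.5,-3,0,0,0.4],[2.5,-3,0,0,0.4],[2.5,-3,0,0,0.4],[2.5,-3,0,0,0.4],[2.5,-3,0,0,0.4],[2.5,-3,0,0,0.4],[2.5,-3,0,0,0.4],[2.5,-3,0,0,0.4],[2.5,-3,0,0,0.4],[2.5,-3,0,0,0.4]]' 40
python3 -m jog '[[2.5,-3,0,0,0.4],[2.5,-3,0,0,0.4],[2.5,-3,0,0,0.4],[2.5,-3,0,0,0.4],[2.5,-3,0,0,0.4],[0,0,2,-0.14,0.4],[0,0,2,-0.14,0.4],[0,0,2,-0.14,0.4],[0,0,2,-0.14,0.4],[0,0,2,-0.14,0.4]]'
python3 -m jog '[[0,0,0,-0.14,0.4],[0,0,0,-0.14,0.4],[0,0,0,-0.14,0.4],[0,0,0,-0.14,0.4],[0,0,0,0,0.4],[0,0,0,0,0.4],[0,0,0,0,0.4],[0,0,0,0,0.4],[0,0,0,0,0.4],[0,0,0,0,0.4]]'
python3 go.py 414.7 -11 100 95
```

```text
time: 1.3
ee_pos: [0.36, -0.1885, 0.2425]
eef_rot: [0.98, 0.2, -0.001, 0.001]
ft_force: [0.1, -0.5, 0.4]
width: 0.0525
time: 2.3
ee_pos: [0.4207, 0.0131, 0.1432]
eef_rot: [0.844, 0.537, 0.003, 0.006]
ft_force: [-0.5, 0.8, -0.0]
width: 0.0523
time: 3.3
ee_pos: [0.4187, 0.0132, 0.1404]
eef_rot: [0.657, 0.754, -0.0, 0.004]
ft_force: [-0.1, 0.1, -0.1]
width: 0.052
t 3.3 pos mm [418.7  13.2 140.4] a 97.86 tilt 0.51 F [-0.1  0.1 -0.1] w 52.0 j7 -0.0
shift cm in tool now [-2.31 -0.74  4.06] turn rad 0.05
```

```bash

python3 -m jog '[[-0.8,-0.2,2,0.05,0.4],[-0.8,-0.2,2,0,0.4],[-0.8,-0.2,2,0,0.4],[0,0,2,0,0.4],[0,0,0,0,0.4],[0,0,0,0,0.4],[0,0,0,0,0.4],[0,0,0,0,0.4],[0,0,0,0,0.4],[0,0,0,0,0.4]]'
python3 go.py 414.7 -11 27 95
python3 - <<'E'
from h import *
c=snap('scene');im=c['pixels'][130:260,170:340,::-1];cv2.imwrite('pics/g1.png',cv2.resize(im,None,fx=4,fy=4,interpolation=cv2.INTER_CUBIC))
E
```

```text
time: 4.3
ee_pos: [0.4187, -0.0123, 0.0623]
eef_rot: [0.677, 0.736, 0.002, 0.007]
ft_force: [0.6, 0.5, 0.6]
width: 0.0522
t 4.3 pos mm [418.7 -12.3  62.3] a 94.72 tilt 0.87 F [0.6 0.5 0.6] w 52.2 j7 -0.09
shift cm in tool now [ 0.19 -0.44  3.52] turn rad -0.005
```

View pics/g1.png

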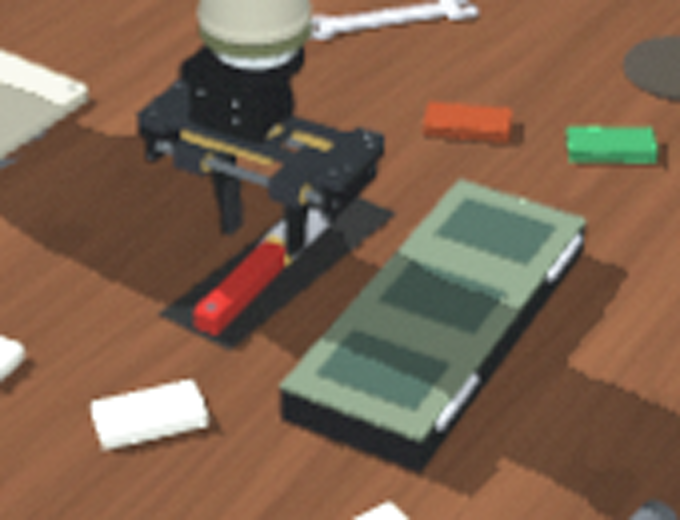

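The fingers straddle the handle near its front (crop (290,230)). I'll descend and grip.

```bash

python3 -m jog '[[0,-0.3,1,0,0.4],[0,0,1,0,0.4],[0,0,1,0,0.4],[0,0,0.5,0,0.4],[0,0,0,0,0.4],[0,0,0,0,0.4],[0,0,0,0,1],[0,0,0,0,1],[0,0,0,0,1],[0,0,0,0,1]]' 50
python3 -m jog '[[0,0,0,0,1],[0,0,0,0,1],[0,0,0,0,1],[0,0,0,0,1],[0,0,-2,0,1],[0,0,-2,0,1],[0,0,-2,0,1],[0,0,-2,0,1],[0,0,0,0,1],[0,0,0,0,1]]' 
python3 go.py 415 0 100 5.8
```

```text
time: 5.35
ee_pos: [0.4132, -0.0131, 0.0244]
eef_rot: [0.677, 0.736, -0.003, 0.005]
ft_force: [0.3, 0.6, 6.6]
width: 0.0284
time: 6.35
ee_pos: [0.4117, -0.0118, 0.1034]
eef_rot: [0.677, 0.736, -0.005, 0.001]
ft_force: [0.3, 0.3, -1.0]
width: 0.0217
t 6.3 pos mm [411.7 -11.8 103.4] a 94.75 tilt 0.62 F [ 0.3  0.3 -1. ] w 21.7 j7 -0.04
shift cm in tool now [1.15 0.42 0.33] turn rad 1.552
```

```bash

python3 -m jog '[[0,0,0,0.14,1],[0,0,0,0.14,1],[0,0,0,0.14,1],[0,0,0,0.14,1],[0,0,0,0.14,1],[0,0,0,0.14,1],[0,0,0,0.14,1],[0,0,0,0.14,1],[0,0,0,0.14,1],[0,0,0,0.14,1]]'
python3 -m jog '[[0,0,1,0.14,1],[0,0,1,0,1],[0,0,1,0,1],[0,0,1,0,1],[0,0,0.5,0,1],[0,0,0,0,1],[0,0,0,0,1],[0,0,0,0,1],[0,0,0,0,1],[0,0,0,0,1]]' 
python3 go.py 410.6 -6 39.7 5.8
python3 - <<'E'
from h import *
c=snap('scene');im=c['pixels'][140:260,190:320,::-1];cv2.imwrite('pics/g2.png',cv2.resize(im,None,fx=5,fy=5,interpolation=cv2.INTER_CUBIC))
c=snap('top');im=c['pixels'][125:240,200:330,::-1];cv2.imwrite('pics/g2t.png',cv2.resize(im,None,fx=5,fy=5,interpolation=cv2.INTER_CUBIC))
E
```

```text
time: 7.35
ee_pos: [0.405, -0.0116, 0.0905]
eef_rot: [0.995, 0.1, -0.012, 0.002]
ft_force: [-0.5, 0.4, -0.8]
width: 0.0216
time: 8.35
ee_pos: [0.4017, -0.0114, 0.0389]
eef_rot: [0.999, 0.033, -0.015, 0.002]
ft_force: [-0.1, -0.1, -0.8]
width: 0.0216
t 8.3 pos mm [401.7 -11.4  38.9] a 3.75 tilt 1.67 F [-0.1 -0.1 -0.8] w 21.6 j7 -1.69
shift cm in tool now [ 0.92 -0.48 -0.11] turn rad -0.036
```

View pics/g2.png

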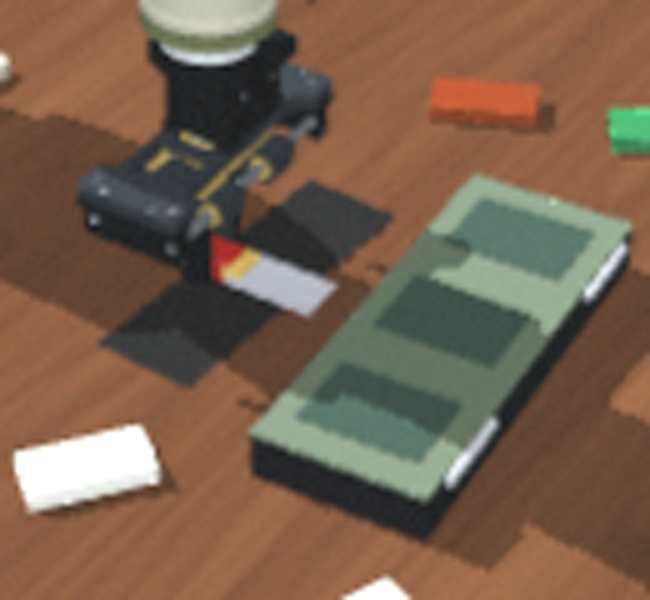

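View pics/g2t.png

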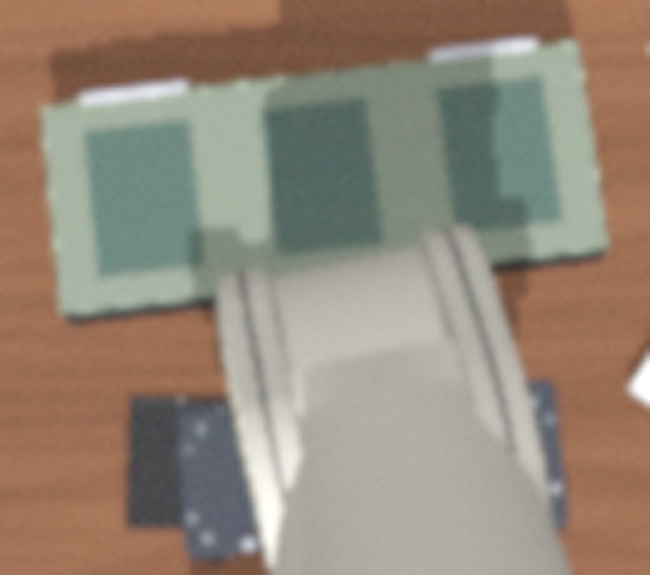

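```bash

sed -i "s/^v=/print('slope x,y per mm',m[2,0].round(4),m[2,1].round(4));v=/" go.py
python3 -m jog '[[0.3,-0.2,0,-0.02,1],[0.3,-0.2,0,-0.02,1],[0.3,-0.1,0,0,1],[0,0,0,0,1],[0,0,0,0,1],[0,0,0,0,1],[0,0,0,0,1],[0,0,0,0,1],[0,0,0,0,1],[0,0,0,0,1]]'
python3 go.py 410.6 -6 39.7 5.8
python3 - <<'E'
from h import *
c=snap('scene')
s,p,q=pose();m=q.as_matrix();x=m[:,0]
tip=p+m[:,2]*.0124+x*.085
im=c['pixels'][:,:,::-1].copy()
M=lambda P:proj(c,P)
y=m[:,1]
pts=M([tip-y*.018,tip+y*.018]);print('pred tip corners',pts.round(1))
u=np.array([np.cos(np.radians(5.8)),np.sin(np.radians(5.8)),0]);w=np.array([-u[1],u[0],0])
C=np.array([.5755,.0107,0])
print('lid corners pred top/under', M([C-u*.06-w*.153+[0,0,z] for z in(.036,.031,0)]+[C-u*.06+w*.153+[0,0,z] for z in(.036,)]).round(1))
cv2.imwrite('pics/g3.png',cv2.resize(im[165:245,225:300],None,fx=8,fy=7.5,interpolation=cv2.INTER_CUBIC))
E
```

```text
time: 9.45
ee_pos: [0.4112, -0.0052, 0.0387]
eef_rot: [0.998, 0.055, -0.014, 0.001]
ft_force: [-0.1, -0.2, -0.4]
width: 0.0214
t 9.4 pos mm [411.2  -5.2  38.7] a 6.25 tilt 1.66 F [-0.1 -0.2 -0.4] w 21.4 j7 -1.68
slope x,y per mm -0.0289 0.0012
shift cm in tool now [-0.07  0.08 -0.1 ] turn rad 0.008
pred tip corners [[259.8 195.7]
 [254.6 201.7]]
lid corners pred top/under [[238.4 225.5]
 [238.4 226.7]
 [238.7 234.3]
 [283.4 174. ]]
```

View pics/g3.png

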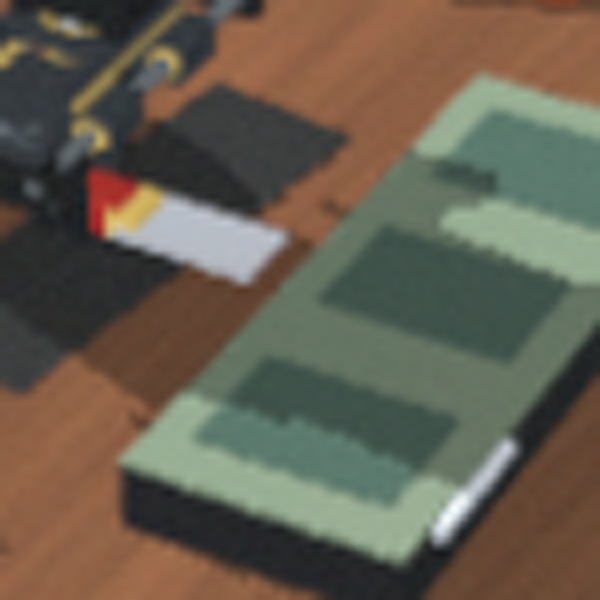

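Against the measured lid corners in the same view, whose offset is (+1.8,+1) px, the blade tip at (261,197)/(256,203) agrees with prediction to about 0.3 px. The tip is about 3 mm low because of the hand's pitch, so I'll raise it and insert.

```bash

python3 -m jog '[[0,0,-0.3,0,1],[0,0,0,0,1],[0,0,0,0,1],[0,0,0,0,1],[0,0,0,0,1],[0,0,0,0,1],[0,0,0,0,1],[0,0,0,0,1],[0,0,0,0,1],[0,0,0,0,1]]'
python3 go.py 420 -5 41.7 5.8
python3 -m jog '[[0.5,0,-0.02,0,1],[0.5,0,-0.02,0,1],[0.5,0,-0.02,0,1],[0.5,0,-0.02,0,1],[0.5,0,-0.02,0,1],[0,0,0,0,1],[0,0,0,0,1],[0,0,0,0,1],[0,0,0,0,1],[0,0,0,0,1]]'
python3 go.py 440 -4 41.9 5.8
```

```text
time: 10.5
ee_pos: [0.4113, -0.0052, 0.042]
eef_rot: [0.998, 0.055, -0.014, 0.001]
ft_force: [-0.2, 0.6, 0.3]
width: 0.0213
t 10.5 pos mm [411.3  -5.2  42. ] a 6.25 tilt 1.65 F [-0.2  0.6  0.3] w 21.3 j7 -1.67
slope x,y per mm -0.0288 0.0013
shift cm in tool now [0.87 0.08 0.  ] turn rad 0.008
time: 11.5
ee_pos: [0.4385, -0.0021, 0.0421]
eef_rot: [0.998, 0.055, -0.014, 0.001]
ft_force: [0.1, -0.3, -0.1]
width: 0.0217
t 11.5 pos mm [438.5  -2.1  42.1] a 6.25 tilt 1.67 F [ 0.1 -0.3 -0.1] w 21.7 j7 -1.71
slope x,y per mm -0.0291 0.0009
shift cm in tool now [0.12 0.2  0.02] turn rad 0.008
```

```bash

python3 -m jog '[[0.5,0,-0.015,0,1],[0.5,0,-0.015,0,1],[0.5,0,-0.015,0,1],[0.3,0,-0.01,0,1],[0,0,0,0,1],[0,0,0,0,1],[0,0,0,0,1],[0,0,0,0,1],[0,0,0,0,1],[0,0,0,0,1]]'
python3 go.py 440 -4 41.9 5.8
python3 -m jog '[[0,0,-0.3,0,1],[0,0,-0.3,0,1],[0,0,-0.3,0,1],[0,0,-0.3,0,1],[0,0,-0.3,0,1],[0,0,-0.3,0,1],[0,0,0,0,1],[0,0,0,0,1],[0,0,0,0,1],[0,0,0,0,1]]'
python3 go.py 440 -4 41.9 5.8
python3 - <<'E'
from h import *
c=snap('scene');im=c['pixels'][140:260,190:320,::-1];cv2.imwrite('pics/g4.png',cv2.resize(im,None,fx=4,fy=4,interpolation=cv2.INTER_CUBIC))
E
```

```text
time: 12.5
ee_pos: [0.4579, -0.0, 0.0421]
eef_rot: [0.998, 0.054, -0.015, 0.001]
ft_force: [-0.2, 0.9, -0.9]
width: 0.0218
t 12.5 pos mm [457.9  -0.   42.1] a 6.24 tilt 1.67 F [-0.2  0.9 -0.9] w 21.8 j7 -1.72
slope x,y per mm -0.0292 0.0011
shift cm in tool now [-1.82  0.2   0.07] turn rad 0.008
time: 13.5
ee_pos: [0.4581, -0.0001, 0.0616]
eef_rot: [0.998, 0.054, -0.015, 0.001]
ft_force: [1.1, 0.3, -1.9]
width: 0.022
t 13.5 pos mm [ 4.581e+02 -1.000e-01  6.160e+01] a 6.24 tilt 1.7 F [ 1.1  0.3 -1.9] w 22.0 j7 -1.7
slope x,y per mm -0.0297 0.0012
shift cm in tool now [-1.78  0.19  2.02] turn rad 0.008
```

View pics/g4.png

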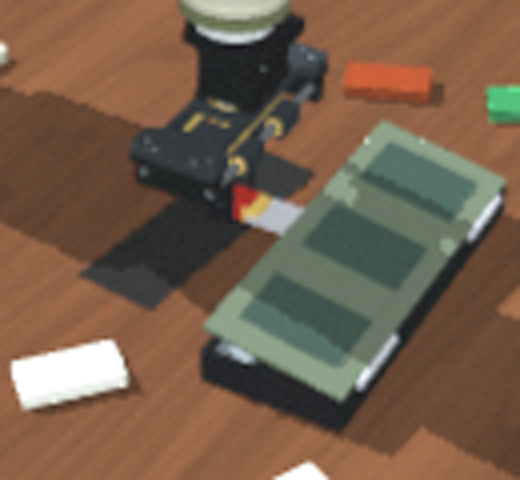

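Lid lifted by the blade. I'll carry on swinging it.

```bash

python3 -m jog '[[0.1,0,-0.5,0,1],[0.1,0,-0.5,0,1],[0.1,0,-0.5,0,1],[0.1,0,-0.5,0,1],[0.1,0,-0.5,0,1],[0.1,0,-0.5,0,1],[0.2,0,-0.5,0,1],[0.2,0,-0.5,0,1],[0.3,0,-0.5,0,1],[0.3,0,-0.5,0,1]]'
python3 -m jog '[[0.8,0,-0.4,0,1],[0.8,0,-0.4,0,1],[0.8,0,-0.3,0,1],[0.8,0,-0.2,0,1],[0.8,0,-0.1,0,1],[0.8,0,-0.02,0,1],[0.8,0,-0.02,0,1],[0.8,0,-0.02,0,1],[0.8,0,-0.02,0,1],[0.8,0,-0.02,0,1]]'
python3 go.py 570 12 126 5.8
python3 - <<'E'
from h import *
c=snap('scene');im=c['pixels'][90:260,190:340,::-1];cv2.imwrite('pics/g5.png',cv2.resize(im,None,fx=3,fy=3,interpolation=cv2.INTER_CUBIC))
E
```

```text
time: 14.55
ee_pos: [0.4759, 0.002, 0.1149]
eef_rot: [0.998, 0.054, -0.016, 0.001]
ft_force: [-0.2, -0.2, -3.0]
width: 0.0216
time: 15.55
ee_pos: [0.5633, 0.0113, 0.1286]
eef_rot: [0.998, 0.054, -0.016, 0.001]
ft_force: [-1.3, 0.2, -0.9]
width: 0.0212
t 15.6 pos mm [563.3  11.3 128.6] a 6.2 tilt 1.82 F [-1.3  0.2 -0.9] w 21.2 j7 -1.73
slope x,y per mm -0.0317 0.0012
shift cm in tool now [0.68 0.   0.24] turn rad 0.007
```

View pics/g5.png

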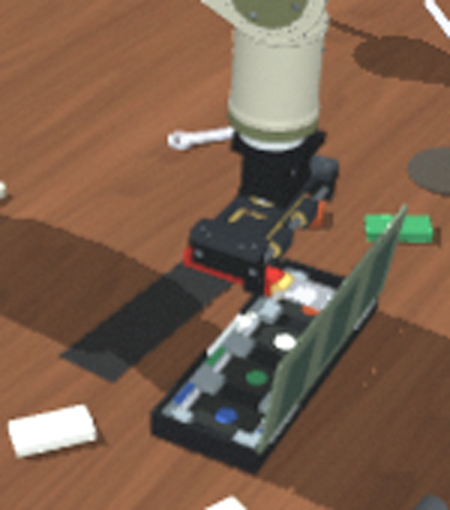

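Lid past upright; the bays, left to right, are brown, white, green and blue. I'll push to the stop, then return the scraper.

```bash

python3 -m jog '[[0.5,0,0,0,1],[0.5,0,0,0,1],[0.5,0,0,0,1],[0,0,0,0,1],[0,0,0,0,1],[-1,0,0,0,1],[-2,0,0,0,1],[-2,0,0,0,1],[-2,0,0,0,1],[-2,0,0,0,1]]'
python3 -m jog '[[-2.5,0,0,0,1],[-2,-0.2,0,0,1],[-2,-0.2,0,-0.14,1],[0,0,0,-0.14,1],[0,0,0,-0.14,1],[0,0,0,-0.14,1],[0,0,0,-0.14,1],[0,0,0,-0.14,1],[0,0,0,-0.14,1],[0,0,0,-0.14,1]]'
python3 -m jog '[[0,0,0,-0.14,1],[0,0,0,-0.14,1],[0,0,0,-0.14,1],[0,0,0,0,1],[0,0,0,0,1],[0,0,0,0,1],[0,0,0,0,1],[0,0,0,0,1],[0,0,0,0,1],[0,0,0,0,1]]'
python3 go.py 416 -8 28 95
```

```text
time: 16.6
ee_pos: [0.4874, 0.0039, 0.1306]
eef_rot: [0.998, 0.054, -0.016, 0.001]
ft_force: [0.4, -0.1, -0.6]
width: 0.0212
time: 17.6
ee_pos: [0.4155, -0.001, 0.1343]
eef_rot: [0.805, 0.593, -0.012, -0.001]
ft_force: [-1.3, -0.7, -0.9]
width: 0.0216
time: 18.6
ee_pos: [0.4147, -0.0013, 0.1352]
eef_rot: [0.661, 0.75, -0.01, -0.0]
ft_force: [-0.5, 0.1, -0.6]
width: 0.0218
t 18.6 pos mm [414.7  -1.3 135.2] a 97.23 tilt 1.16 F [-0.5  0.1 -0.6] w 21.8 j7 0.0
slope x,y per mm -0.0131 -0.0155
shift cm in tool now [-0.54  0.21 10.72] turn rad 0.039
```

```bash

python3 -m jog '[[-0.5,0.2,2,0.04,1],[0,0,2,0,1],[0,0,2,0,1],[0,0,2,0,1],[0,0,1,0,1],[0,0,0.7,0,1],[0,0,0.5,0,1],[0,0,0,0,1],[0,0,0,0,1],[0,0,0,0,1]]'
python3 go.py 416 -8 27 95
```

```text
time: 19.6
ee_pos: [0.4189, -0.0078, 0.0319]
eef_rot: [0.677, 0.736, -0.008, 0.002]
ft_force: [0.5, -0.7, -2.1]
width: 0.022
t 19.6 pos mm [418.9  -7.8  31.9] a 94.71 tilt 1.0 F [ 0.5 -0.7 -2.1] w 22.0 j7 -0.17
slope x,y per mm -0.0145 -0.0097
shift cm in tool now [ 0.02 -0.29  0.5 ] turn rad -0.005
```

Next: touch down, release to about 45 mm opening, and rise.

```bash

python3 -m jog '[[0,0,0.3,0,1],[0,0,0.2,0,1],[0,0,0.1,0,1],[0,0,0,0,1],[0,0,0,0,0.45],[0,0,0,0,0.45],[0,0,0,0,0.45],[0,0,0,0,0.45],[0,0,-0.5,0,0.45],[0,0,-1,0,0.45]]'
python3 go.py
python3 -m jog '[[0,0,-2,0,0.45],[0,0,-2,0,0.4],[0,0,-2,0,0.4],[0,0,-2,0,0.4],[-2,4,-2,0,0.4],[-2,4,-2,0,0.4],[-2,4,-2,0,0.4],[-3,3,-2,0,0.4],[-4,3,-2,0,0.4],[-4,0,0,0,0.4]]'
python3 go.py
python3 - <<'E'
from meas import *
c=snap('top','t1.png');ms=masks(c)
for q in ms:
    for k in blobs(c,ms[q]):
        R_=rect(c,k,.012)
        if 30<R_[2][0]<130 and 200<R_[0][0]<720 and abs(R_[0][1])<500: print(q,k.reshape(-1,2).mean(0).round(),*R_)
cv2.imwrite('pics/t1c.png',cv2.resize(c['pixels'][120:240,140:400,::-1],None,fx=3,fy=3,interpolation=cv2.INTER_CUBIC))
E
```

```text
time: 20.6
ee_pos: [0.4192, -0.0077, 0.0416]
eef_rot: [0.677, 0.735, -0.008, 0.002]
ft_force: [0.0, 1.0, -0.5]
width: 0.0472
t 20.6 pos mm [419.2  -7.7  41.6] a 94.7 tilt 0.99 F [ 0.   1.  -0.5] w 47.2 j7 -0.16
slope x,y per mm -0.0146 -0.0092
time: 21.6
ee_pos: [0.6159, -0.1523, 0.2387]
eef_rot: [0.673, 0.74, -0.006, 0.006]
ft_force: [-0.8, -0.1, -0.3]
width: 0.0521
t 21.6 pos mm [ 615.9 -152.3  238.7] a 95.44 tilt 0.96 F [-0.8 -0.1 -0.3] w 52.1 j7 0.1
slope x,y per mm -0.0167 -0.0014
white [350. 264.] [ 290.1 -216.4] [ 284.2 -216.2] [81. 22.] 1.6
white [340. 204.] [ 453.6 -195.6] [ 452.2 -200.7] [76. 44.] 54.3
white [437. 195.] [ 471.9 -468.3] [ 472.6 -468.1] [87. 10.] 17.2
white [250. 147.] [622.9  50.7] [623.   50.4] [38. 18.] 88.5
white [149. 131.] [679.9 347.2] [679.8 350.3] [45. 25.] -69.6
white [426. 116.] [ 706.2 -460.1] [ 703.7 -457.9] [83. 20.] -31.0
green [158. 168.] [567.1 320.4] [567.1 320.6] [76. 34.] 32.4
brown [286. 216.] [421.5 -37.8] [422.  -42.2] [105.  22.] -85.1
```

View pics/t1c.png

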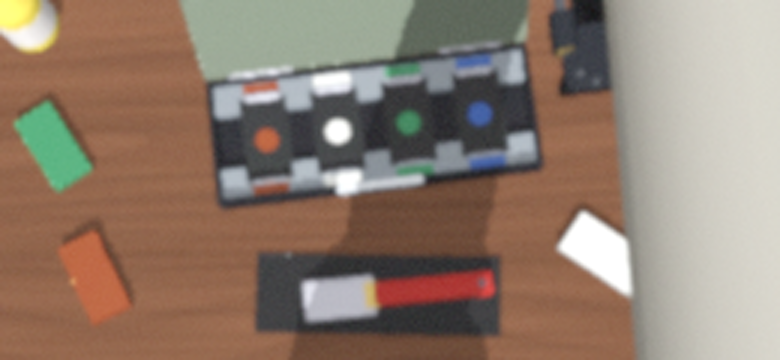

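The scraper lies on its mat at crop (400,292). Brown is at crop (95,277) and green at (53,145). The bay marks are at crop brown (267,140), white (338,131), green (408,122) and blue (480,113). Next I'll fit the bays and clear the view.

```bash
cat > bays.py <<'E'
from meas import *
c=snap('top')
h=cv2.cvtColor(c['pixels'],cv2.COLOR_RGB2HSV).astype(int);H,S,V=h[...,0],h[...,1],h[...,2]
g=[]
for n,(x,y) in dict(brown=(229,166.7),white=(252.7,163.7),green=(276,160.7),blue=(300,157.7)).items():
    w=c['pixels'][int(y)-7:int(y)+8,int(x)-7:int(x)+8].astype(float)
    d=np.linalg.norm(w-np.median(w.reshape(-1,3),0),axis=2);ys,xs=np.nonzero(d>0.45*np.percentile(d,97))
    rr=np.hypot(xs-7,ys-7)<6.5
    p=np.array([xs[rr].mean()+int(x)-7,ys[rr].mean()+int(y)-7]);P=plane(c,p,.012)[0,:2]*1000;g.append(P);print(n,p.round(1),P.round(1),rr.sum())
g=np.array(g);k=np.polyfit(np.arange(4),g,1);print('step',k[0],np.linalg.norm(k[0]),'case yaw',np.degrees(np.arctan2(k[0][0],-k[0][1])));print('fit',(np.outer(np.arange(4),k[0])+k[1]).round(1).tolist())
for y,x in((211,172),(168,158),(200,190),(190,150),(180,172),(230,175)): print((x,y),h[y,x])
im=c['pixels'].astype(float)
E
python3 bays.py
```

```text
brown [228.5 166.4] [567.  114.2] 54
white [252.1 163.3] [574.5  46.3] 64
green [275.7 160.4] [581.5 -21.3] 51
blue [299.5 157.5] [588.2 -89.5] 52
step [  7.04504764 -67.87128716] 68.23594593189394 case yaw 5.9260860336679935
fit [[567.2, 114.2], [574.3, 46.4], [581.3, -21.5], [588.4, -89.4]]
(172, 211) [  9 163 192]
(158, 168) [ 73 124 181]
(190, 200) [ 11 119 146]
(150, 190) [ 11 118 145]
(172, 180) [ 11 120 144]
(175, 230) [ 11 123 145]
```

```bash
cat > st.py <<'E'
from meas import *
import sys
n0=sys.argv[1] if len(sys.argv)>1 else 'top'
def st(c):
    h=cv2.cvtColor(c['pixels'],cv2.COLOR_RGB2HSV).astype(int);H,S,V=h[...,0],h[...,1],h[...,2]
    return dict(brown=((H<=10)|(H>172))&(S>138),green=(H>60)&(H<85)&(S>85),white=(S<60)&(V>150))
c=snap(n0);ms=st(c)
for q in ms:
    for k in blobs(c,ms[q],100):
        R_=rect(c,k,.006)
        if 65<R_[2][0]<105 and R_[2][1]>25 and 200<R_[0][0]<720 and abs(R_[0][1])<450: print(q,k.reshape(-1,2).mean(0).round(),*R_,'z12:',*rect(c,k,.012)[:2])
E
python3 st.py; python3 st.py scene;python3 go.py 450 280 150 90
```

```text
brown [171. 212.] [439.4 278.5] [439.8 278.9] [86. 45.] 26.6 z12: [438.7 276.9] [439.  277.3]
green [157. 168.] [568.6 322.4] [569.2 322.5] [82. 39.] 33.1 z12: [567.1 320.5] [567.7 320.6]
white [351. 264.] [ 288.2 -220.6] [ 284.1 -220.6] [86. 34.] 2.0 z12: [ 288.3 -219.3] [ 284.2 -219.3]
white [253. 219.] [414.9  49.9] [415.1  47.3] [66. 37.] -87.3 z12: [414.3  49.6] [414.5  47. ]
white [341. 205.] [ 452.1 -200.5] [ 450.9 -204. ] [87. 48.] 54.3 z12: [ 451.3 -199.4] [ 450.1 -202.9]
white [212. 273.] [ 565.  -320.1] [ 564.5 -319.8] [91. 48.] -12.7 z12: [ 568.8 -324.1] [ 568.2 -323.8]
white [260. 267.] [ 663.2 -226.4] [ 663.  -226.1] [88. 51.] 69.8 z12: [ 666.4 -231. ] [ 666.1 -230.8]
white [207. 233.] [ 452.9 -203.3] [ 452.9 -202.8] [84. 55.] 54.4 z12: [ 457.3 -208.1] [ 457.4 -207.6]
white [162. 217.] [ 287.  -228.5] [ 285.7 -228.7] [90. 55.] 6.9 z12: [ 292.5 -233.1] [ 291.2 -233.3]
white [357. 168.] [681.7 373.8] [680.  378.2] [86. 55.] -71.2 z12: [684.7 365.3] [683.  369.7]
t 21.8 pos mm [ 612.3 -153.5  235.8] a 95.18 tilt 1.03 F [-0.5  0.4 -0.3] w 52.2 j7 0.1
slope x,y per mm -0.0168 -0.0064
shift cm in tool now [ 44.77 -12.2    7.91] turn rad 0.09
```

```bash

python3 -m jog '[[3.5,-1,0.5,0,0.3],[3.5,-1,0.5,0,0.3],[3.5,-1,0.5,0,0.3],[3.5,-1,0.5,0,0.3],[3.5,-1,0.5,0,0.3],[3.5,-1,0.5,0,0.3],[3.5,-1,0.5,0,0.3],[3.5,-1,0.5,0,0.3],[3.5,-1,0.5,0,0.3],[3.5,-1,0.5,0,0.3]]' 25
python3 -m jog '[[3,-1,0.5,0,0.3],[3,-1,0.5,0,0.3],[3,-1,0.5,0,0.3],[0,0,0.5,0.14,0.3],[0,0,0.5,0.14,0.3],[0,0,0,0.14,0.3],[0,0,0,0.14,0.3],[0,0,0,0.14,0.3],[0,0,0,0.14,0.3],[0,0,0,0.14,0.3]]'
python3 -m jog '[[0,0,0.5,0.14,0.3],[0,0,0.5,0.08,0.3],[0,0,0.5,0,0.3],[0,0,0.5,0,0.3],[0,0,0.5,0,0.3],[0,0,0,0,0.3],[0,0,0,0,0.3],[0,0,0,0,0.3],[0,0,0,0,0.3],[0,0,0,0,0.3]]'
python3 go.py 439.4 278.7 60 26.6
```

```text
time: 22.8
ee_pos: [0.4661, 0.2047, 0.1828]
eef_rot: [0.67, 0.742, -0.008, 0.006]
ft_force: [0.9, 0.7, 0.1]
width: 0.0609
time: 23.8
ee_pos: [0.4043, 0.3084, 0.1589]
eef_rot: [0.941, 0.339, -0.004, 0.009]
ft_force: [-0.5, -1.1, 0.2]
width: 0.0607
time: 24.8
ee_pos: [0.3981, 0.311, 0.1348]
eef_rot: [0.972, 0.236, -0.002, 0.01]
ft_force: [0.6, 0.4, 0.5]
width: 0.061
t 24.8 pos mm [398.1 311.  134.8] a 27.25 tilt 1.18 F [0.6 0.4 0.5] w 61.0 j7 -2.01
slope x,y per mm -0.009 0.0184
shift cm in tool now [2.26 4.63 7.55] turn rad 0.011
```

```bash

python3 -m jog '[[0.5,1.1,1.5,0.01,0.3],[0.5,1.1,1.5,0,0.3],[0.5,1.1,1.5,0,0.3],[0.5,1.1,1.5,0,0.3],[0.3,0.3,1,0,0.3],[0,0,0,0,0.3],[0,0,0,0,0.3],[0,0,0,0,0.3],[0,0,0,0,0.3],[0,0,0,0,0.3]]'
python3 go.py 439.4 278.7 26 26.6
```

```text
time: 25.8
ee_pos: [0.4435, 0.2743, 0.0583]
eef_rot: [0.973, 0.23, -0.003, 0.01]
ft_force: [-0.5, 0.7, -0.5]
width: 0.0614
t 25.8 pos mm [443.5 274.3  58.3] a 26.58 tilt 1.2 F [-0.5  0.7 -0.5] w 61.4 j7 -1.98
slope x,y per mm -0.0104 0.0183
shift cm in tool now [-0.14 -0.64  3.22] turn rad -0.0
```

```bash

python3 -m jog '[[-0.1,-0.6,0,0,0.3],[0,0,1,0,0.3],[0,0,1,0,0.3],[0,0,0.6,0,0.3],[0,0,0.5,0,0.3],[0,0,0,0,0.3],[0,0,0,0,1],[0,0,0,0,1],[0,0,0,0,1],[0,0,0,0,1]]' 25
python3 go.py
python3 -m jog '[[0,0,0,0,1],[0,0,0,0,1],[0,0,0,0,1],[0,0,-2,0,1],[0,0,-2,0,1],[0,0,-2,0,1],[0,0,-2,0,1],[0,0,-0.5,0.14,1],[0,0,0,0.14,1],[0,0,0,0.1,1]]'
python3 go.py 567.2 114.2 100 5.9
```

```text
time: 26.8
ee_pos: [0.4395, 0.2795, 0.0249]
eef_rot: [0.973, 0.23, -0.003, 0.01]
ft_force: [-0.6, -0.2, -0.6]
width: 0.0397
t 26.8 pos mm [439.5 279.5  24.9] a 26.64 tilt 1.18 F [-0.6 -0.2 -0.6] w 39.7 j7 -2.02
slope x,y per mm -0.0095 0.0183
time: 27.8
ee_pos: [0.4389, 0.281, 0.1133]
eef_rot: [0.999, 0.037, -0.001, 0.01]
ft_force: [-0.6, -0.1, -1.6]
width: 0.0395
t 27.8 pos mm [438.9 281.  113.3] a 4.22 tilt 1.19 F [-0.6 -0.1 -1.6] w 39.5 j7 -2.32
slope x,y per mm -0.0027 0.0206
shift cm in tool now [11.57 17.55  1.66] turn rad -0.029
```

```bash

python3 -m jog '[[1.8,2.6,0,-0.03,1],[1.8,2.6,0,0,1],[1.8,2.6,0,0,1],[1.8,2.6,0,0,1],[1.8,2.6,0,0,1],[1.8,2.6,0,0,1],[0.4,1,0,0,1],[0,0,0,0,1],[0,0,0,0,1],[0,0,0,0,1]]'
python3 go.py 567.2 114.2 60 5.9
python3 st.py
```

```text
time: 28.8
ee_pos: [0.5687, 0.1243, 0.1165]
eef_rot: [0.999, 0.053, -0.001, 0.01]
ft_force: [0.6, 0.7, -1.6]
width: 0.0396
t 28.8 pos mm [568.7 124.3 116.5] a 6.04 tilt 1.13 F [ 0.6  0.7 -1.6] w 39.6 j7 -1.93
slope x,y per mm -0.0033 0.0194
shift cm in tool now [-0.24  0.88  5.67] turn rad 0.002
green [157. 168.] [568.6 322.4] [568.8 322.3] [81. 39.] 33.1 z12: [567.1 320.5] [567.3 320.5]
white [354. 264.] [ 285.1 -229.4] [ 285.4 -229.4] [86. 47.] 6.8 z12: [ 285.2 -228.1] [ 285.5 -228.1]
white [342. 204.] [ 451.4 -203.6] [ 451.6 -203.7] [86. 49.] 54.3 z12: [ 450.6 -202.5] [ 450.8 -202.6]
white [381. 165.] [ 563.1 -321.1] [ 563.5 -321.4] [90. 47.] -12.9 z12: [ 561.7 -319.3] [ 562.  -319.6]
white [346. 132.] [ 662.3 -226.6] [ 662.3 -226.6] [87. 51.] 70.1 z12: [ 660.3 -225.3] [ 660.2 -225.3]
```

```bash

python3 -m jog '[[-0.1,0.4,1.2,0,1],[-0.1,0.4,1.2,0,1],[0,0.1,1.2,0,1],[0,0,1.2,0,1],[0,0,0.6,0,1],[0,0,0,0,1],[0,0,0,0,1],[0,0,0,0,1],[0,0,0,0,1],[0,0,0,0,1]]'
python3 go.py 567.2 114.2 46 5.9
```

```text
time: 29.85
ee_pos: [0.5658, 0.1163, 0.0576]
eef_rot: [0.998, 0.055, -0.002, 0.009]
ft_force: [-0.5, -0.4, -0.5]
width: 0.0397
t 29.9 pos mm [565.8 116.3  57.6] a 6.32 tilt 1.09 F [-0.5 -0.4 -0.5] w 39.7 j7 -1.94
slope x,y per mm -0.0043 0.0186
shift cm in tool now [0.12 0.21 1.16] turn rad 0.007
```

```bash

python3 -m jog '[[0.15,0.2,0,0.01,1],[0,0,0,0,1],[0,0,0,0,1],[0,0,0,0,1],[0,0,0,0,1],[0,0,0,0,1],[0,0,0,0,1],[0,0,0,0,1],[0,0,0,0,1],[0,0,0,0,1]]'
python3 go.py 567.2 114.2 46 5.9
python3 -m jog '[[0,0,0.3,0,1],[0,0,0.3,0,1],[0,0,0.3,0,1],[0,0,0.2,0,1],[0,0,0,0,1],[0,0,0,0,1],[0,0,0,0,1],[0,0,0,0,1],[0,0,0,0,1],[0,0,0,0,1]]'
python3 go.py 567.2 114.2 46 5.9
```

```text
time: 30.85
ee_pos: [0.5681, 0.1144, 0.0583]
eef_rot: [0.999, 0.05, -0.001, 0.009]
ft_force: [0.0, -0.1, -1.1]
width: 0.0398
t 30.9 pos mm [568.1 114.4  58.3] a 5.69 tilt 1.08 F [ 0.  -0.1 -1.1] w 39.8 j7 -1.95
slope x,y per mm -0.0028 0.0186
shift cm in tool now [-0.09 -0.01  1.23] turn rad -0.004
time: 31.85
ee_pos: [0.568, 0.1142, 0.0462]
eef_rot: [0.999, 0.05, -0.001, 0.009]
ft_force: [0.2, 0.2, -0.9]
width: 0.0396
t 31.9 pos mm [568.  114.2  46.2] a 5.69 tilt 1.08 F [ 0.2  0.2 -0.9] w 39.6 j7 -1.96
slope x,y per mm -0.003 0.0186
shift cm in tool now [-0.08 -0.01  0.02] turn rad -0.004
```

```bash

python3 -m jog '[[0,0,0.2,0,1],[0,0,0,0,1],[0,0,0,0,0.35],[0,0,0,0,0.35],[0,0,0,0,0.35],[0,0,0,0,0.35],[0,0,-0.8,0,0.35],[0,0,-1.2,0,0.35],[0,0,-1,0,0.35],[0,0,-1,0,0.35]]'
python3 go.py
python3 -m jog '[[0,0,0,0,1],[0,0,0,0,1],[0,0,0,0,1],[0,0,0,0,1],[0,0,0,0,1],[0,0,0,0,1],[0,0,1,0,1],[0,0,1,0,1],[0,0,0,0,1],[0,0,0,0,1]]'
python3 go.py 567.2 114.2 56 5.9
python3 - <<'E'
from h import *
c=snap('scene');im=c['pixels'][140:240,200:330,::-1];cv2.imwrite('pics/g6.png',cv2.resize(im,None,fx=4.5,fy=4.5,interpolation=cv2.INTER_CUBIC))
E
```

```text
time: 32.85
ee_pos: [0.5679, 0.115, 0.087]
eef_rot: [0.999, 0.05, -0.001, 0.009]
ft_force: [-0.3, 0.7, -0.2]
width: 0.0566
t 32.9 pos mm [567.9 115.   87. ] a 5.7 tilt 1.08 F [-0.3  0.7 -0.2] w 56.6 j7 -1.93
slope x,y per mm -0.0036 0.0185
time: 33.85
ee_pos: [0.5678, 0.1145, 0.0656]
eef_rot: [0.999, 0.05, -0.001, 0.009]
ft_force: [-0.1, 0.5, 1.1]
width: 0.0004
t 33.9 pos mm [567.8 114.5  65.6] a 5.69 tilt 1.08 F [-0.1  0.5  1.1] w 0.4 j7 -1.95
slope x,y per mm -0.0033 0.0186
shift cm in tool now [-0.06  0.01  0.96] turn rad -0.004
```

View pics/g6.png

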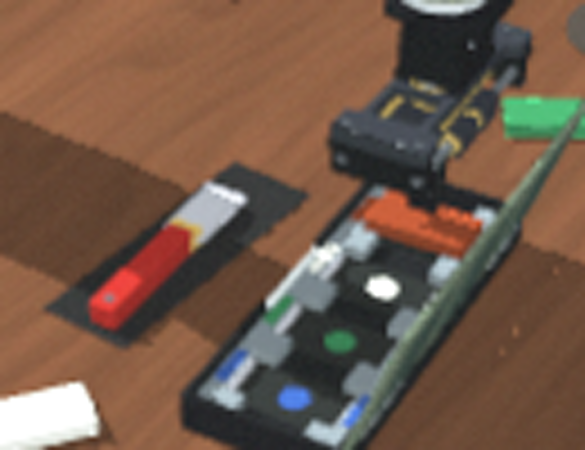

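The brown stone lies in its bay on the bars (crop (420,222)). I'll press in small steps.

```bash

python3 -m jog '[[-0.05,0,0.4,0,1],[0,0,0.3,0,1],[0,0,0.2,0,1],[0,0,0.2,0,1],[0,0,0,0,1],[0,0,0,0,1],[0,0,0,0,1],[0,0,0,0,1],[0,0,0,0,1],[0,0,0,0,1]]'
python3 go.py
python3 -m jog '[[0,0,0.2,0,1],[0,0,0.2,0,1],[0,0,0.2,0,1],[0,0,0.2,0,1],[0,0,0,0,1],[0,0,0,0,1],[0,0,0,0,1],[0,0,0,0,1],[0,0,0,0,1],[0,0,0,0,1]]'
python3 go.py
```

```text
time: 34.9
ee_pos: [0.5677, 0.1144, 0.0545]
eef_rot: [0.999, 0.05, -0.001, 0.009]
ft_force: [0.1, 0.3, 0.2]
width: 0.0002
t 34.9 pos mm [567.7 114.4  54.5] a 5.69 tilt 1.07 F [0.1 0.3 0.2] w 0.2 j7 -1.95
slope x,y per mm -0.002 0.0186
time: 35.9
ee_pos: [0.569, 0.1147, 0.0491]
eef_rot: [0.999, 0.05, 0.001, 0.009]
ft_force: [0.0, 0.0, 1.9]
width: 0.0003
t 35.9 pos mm [569.  114.7  49.1] a 5.69 tilt 1.09 F [0.  0.  1.9] w 0.3 j7 -1.96
slope x,y per mm 0.0009 0.019
```

```bash

python3 -m jog '[[0,0,0.2,0,1],[0,0,0.2,0,1],[0,0,0.2,0,1],[0,0,0.2,0,1],[0,0,0,0,1],[0,0,0,0,1],[0,0,0,0,1],[0,0,0,0,1],[0,0,0,0,1],[0,0,0,0,1]]'
python3 go.py
python3 -m jog '[[0,0,0.2,0,1],[0,0,0.2,0,1],[0,0,0,0,1],[0,0,0,0,1],[0,0,0,0,1],[0,0,0,0,1],[0,0,0,0,1],[0,0,0,0,1],[0,0,0,0,1],[0,0,0,0,1]]'
python3 go.py
```

```text
time: 36.9
ee_pos: [0.5694, 0.1148, 0.0466]
eef_rot: [0.999, 0.049, 0.001, 0.011]
ft_force: [-0.9, -0.5, 3.8]
width: 0.0003
t 36.9 pos mm [569.4 114.8  46.6] a 5.66 tilt 1.24 F [-0.9 -0.5  3.8] w 0.3 j7 -1.96
slope x,y per mm 0.0015 0.0216
time: 37.9
ee_pos: [0.5695, 0.1149, 0.0466]
eef_rot: [0.999, 0.049, 0.001, 0.012]
ft_force: [-1.9, 0.4, 4.6]
width: 0.0004
t 37.9 pos mm [569.5 114.9  46.6] a 5.65 tilt 1.34 F [-1.9  0.4  4.6] w 0.4 j7 -1.96
slope x,y per mm 0.0013 0.0233
```

The tool stays at 46.6 mm, which is the home height (46). Next is the green stone.

```bash

python3 -m jog '[[0,0,-1,0,1],[0,0,-2,0,0.3],[0,0,-2,0,0.3],[0,0,-2,0,0.3],[0,0,0,-0.14,0.3],[0,0,0,-0.14,0.3],[0,0,0,-0.14,0.3],[0,0,0,-0.06,0.3],[0,0,0,0,0.3],[0,0,0,0,0.3]]'
python3 st.py
python3 go.py 568.7 322.4 100 33.1
```

```text
time: 38.9
ee_pos: [0.5688, 0.1167, 0.1227]
eef_rot: [0.956, 0.294, -0.002, 0.011]
ft_force: [-0.2, 0.5, -0.1]
width: 0.0588
green [157. 168.] [568.5 322.4] [569.  322.7] [82. 39.] 33.1 z12: [567.1 320.6] [567.5 320.9]
white [354. 264.] [ 285.2 -229.4] [ 285.4 -229.4] [86. 47.] 6.8 z12: [ 285.3 -228.1] [ 285.5 -228.1]
white [342. 204.] [ 451.4 -203.6] [ 451.6 -203.7] [86. 49.] 54.3 z12: [ 450.6 -202.5] [ 450.8 -202.6]
white [381. 165.] [ 562.9 -321.1] [ 563.2 -321.3] [89. 47.] -13.0 z12: [ 561.4 -319.3] [ 561.7 -319.5]
white [346. 132.] [ 662.2 -226.7] [ 662.3 -226.6] [87. 51.] 70.0 z12: [ 660.2 -225.4] [ 660.2 -225.3]
t 39.0 pos mm [568.8 116.7 122.7] a 34.14 tilt 1.32 F [-0.1 -0.1  0.7] w 60.0 j7 -1.45
slope x,y per mm -0.0097 0.0209
shift cm in tool now [ 11.56 -17.07   1.8 ] turn rad 0.018
```

```bash

python3 -m jog '[[1.8,-2.6,0,0.02,0.3],[1.8,-2.6,0,0,0.3],[1.8,-2.6,0,0,0.3],[1.8,-2.6,0,0,0.3],[1.8,-2.6,0,0,0.3],[1.6,-2.6,0.5,0,0.3],[0.6,-1,0.5,0,0.3],[0,0,1,0,0.3],[0,0,1,0,0.3],[0,0,0,0,0.3]]'
python3 -m jog '[[0,0,1,0,0.3],[0,0,0,0,0.3],[0,0,0,0,0.3],[0,0,0,0,0.3],[0,0,0,0,0.3],[0,0,0,0,0.3],[0,0,0,0,0.3],[0,0,0,0,0.3],[0,0,0,0,0.3],[0,0,0,0,0.3]]'
python3 go.py 568.7 322.4 25.5 33.1
```

```text
time: 39.95
ee_pos: [0.5743, 0.3182, 0.085]
eef_rot: [0.962, 0.274, -0.002, 0.013]
ft_force: [-0.4, -0.8, -0.1]
width: 0.0608
time: 40.95
ee_pos: [0.5766, 0.3137, 0.0754]
eef_rot: [0.963, 0.271, -0.001, 0.014]
ft_force: [0.6, 0.0, 1.1]
width: 0.0609
t 41.0 pos mm [576.6 313.7  75.4] a 31.43 tilt 1.64 F [0.6 0.  1.1] w 60.9 j7 -1.84
slope x,y per mm -0.0104 0.0267
shift cm in tool now [-0.17 -1.29  4.96] turn rad -0.029
```

```bash

python3 -m jog '[[-0.15,-0.8,0,-0.03,0.3],[0,-0.5,0.5,0,0.3],[0,0,1,0,0.3],[0,0,1,0,0.3],[0,0,0,0,0.3],[0,0,0,0,0.3],[0,0,0,0,0.3],[0,0,0,0,0.3],[0,0,0,0,0.3],[0,0,0,0,0.3]]'
python3 go.py 568.7 322.4 25.5 33.1
```

```text
time: 41.95
ee_pos: [0.5675, 0.324, 0.0473]
eef_rot: [0.958, 0.287, -0.002, 0.014]
ft_force: [0.2, -0.1, 0.6]
width: 0.0608
t 42.0 pos mm [567.5 324.   47.3] a 33.32 tilt 1.65 F [ 0.2 -0.1  0.6] w 60.8 j7 -1.85
slope x,y per mm -0.0121 0.0261
shift cm in tool now [0.04 0.15 2.18] turn rad 0.004
```

```bash

python3 -m jog '[[0,0.1,0.7,0,0.3],[0,0,0.7,0,0.3],[0,0,0.7,0,0.3],[0,0,0,0,0.3],[0,0,0,0,0.3],[0,0,0,0,1],[0,0,0,0,1],[0,0,0,0,1],[0,0,0,0,1],[0,0,0,0,1]]' 25
python3 go.py 568.7 322.4 25 33.1
python3 -m jog '[[0,0,0,0,1],[0,0,0,0,1],[0,0,-2,0,1],[0,0,-2,0,1],[0,0,-2,0,1],[0,0,-2,0,1],[0,0,-0.5,0.14,1],[0,0,0,0.14,1],[0,0,0,0.14,1],[0,0,0,0.06,1]]'
python3 go.py 581.3 -21.5 115 5.9
```

```text
time: 42.95
ee_pos: [0.5682, 0.3225, 0.0245]
eef_rot: [0.958, 0.287, -0.002, 0.014]
ft_force: [0.3, 0.7, -1.4]
width: 0.0397
t 43.0 pos mm [568.2 322.5  24.5] a 33.32 tilt 1.65 F [ 0.3  0.7 -1.4] w 39.7 j7 -1.86
slope x,y per mm -0.0119 0.0262
shift cm in tool now [ 0.04  0.03 -0.05] turn rad 0.004
time: 43.95
ee_pos: [0.5672, 0.3246, 0.1124]
eef_rot: [0.999, 0.042, 0.001, 0.014]
ft_force: [0.3, 0.1, -0.8]
width: 0.0398
t 44.0 pos mm [567.2 324.6 112.4] a 4.83 tilt 1.65 F [ 0.3  0.1 -0.8] w 39.8 j7 -2.28
slope x,y per mm 0.0003 0.0288
shift cm in tool now [-1.51 34.6   0.73] turn rad -0.019
```

```bash

python3 -m jog '[[-0.2,3,0.1,-0.02,1],[-0.2,3,0.1,0,1],[-0.2,3,0.1,0,1],[-0.2,3,0.1,0,1],[-0.2,3,0.1,0,1],[-0.2,3,0.1,0,1],[-0.2,3,0.1,0,1],[-0.1,3,0.1,0,1],[0,3,0.1,0,1],[0,3,0.1,0,1]]'
python3 -m jog '[[0,2,0,0,1],[0,0,1,0,1],[0,0,1,0,1],[0,0,1,0,1],[0,0,1,0,1],[0,0,0,0,1],[0,0,0,0,1],[0,0,0,0,1],[0,0,0,0,1],[0,0,0,0,1]]'
python3 go.py 580.9 -21.5 60 5.9
```

```text
time: 44.95
ee_pos: [0.5813, 0.0203, 0.1105]
eef_rot: [0.998, 0.056, 0.001, 0.013]
ft_force: [0.4, 0.0, -1.6]
width: 0.0393
time: 45.95
ee_pos: [0.5831, -0.0014, 0.0673]
eef_rot: [0.998, 0.056, 0.0, 0.013]
ft_force: [0.7, -0.4, -0.4]
width: 0.0393
t 46.0 pos mm [583.1  -1.4  67.3] a 6.44 tilt 1.45 F [ 0.7 -0.4 -0.4] w 39.3 j7 -1.72
slope x,y per mm -0.0008 0.0253
shift cm in tool now [-0.44  1.95  0.78] turn rad 0.009
```

```bash

python3 -m jog '[[-0.2,1,0.3,0.01,1],[-0.2,0.9,0.3,0,1],[0,0,0,0,1],[0,0,0,0,1],[0,0,0,0,1],[0,0,0,0,1],[0,0,0,0,1],[0,0,0,0,1],[0,0,0,0,1],[0,0,0,0,1]]'
python3 go.py 580.9 -21.5 45.5 5.9
```

```text
time: 46.95
ee_pos: [0.5814, -0.023, 0.0621]
eef_rot: [0.999, 0.05, 0.001, 0.013]
ft_force: [-0.2, 0.8, -0.9]
width: 0.0398
t 47.0 pos mm [581.4 -23.   62.1] a 5.78 tilt 1.47 F [-0.2  0.8 -0.9] w 39.8 j7 -1.69
slope x,y per mm 0.0008 0.0257
shift cm in tool now [-0.04 -0.2   1.66] turn rad -0.002
```

```bash

python3 -m jog '[[-0.05,-0.15,0.4,0,1],[0,0,0.4,0,1],[0,0,0.4,0,1],[0,0,0.3,0,1],[0,0,0,0,1],[0,0,0,0,1],[0,0,0,0,1],[0,0,0,0,1],[0,0,0,0,1],[0,0,0,0,1]]'
python3 go.py 580.9 -21.5 45.5 5.9
```

```text
time: 47.95
ee_pos: [0.5809, -0.0217, 0.0457]
eef_rot: [0.999, 0.05, 0.001, 0.013]
ft_force: [0.0, -0.3, 0.2]
width: 0.0397
t 48.0 pos mm [580.9 -21.7  45.7] a 5.78 tilt 1.47 F [ 0.  -0.3  0.2] w 39.7 j7 -1.7
slope x,y per mm 0.001 0.0256
shift cm in tool now [-0.   -0.02  0.02] turn rad -0.002
```

Release, rise, close, then press in steps.

```bash

python3 -m jog '[[0,0,0.1,0,1],[0,0,0,0,0.35],[0,0,0,0,0.35],[0,0,0,0,0.35],[0,0,0,0,0.35],[0,0,-0.8,0,0.35],[0,0,-1.2,0,0.35],[0,0,-1,0,0.35],[0,0,-1,0,0.35],[0,0,0,0,1]]'
python3 -m jog '[[0,0,0,0,1],[0,0,0,0,1],[0,0,0,0,1],[0,0,0,0,1],[0,0,0,0,1],[0,0,1,0,1],[0,0,1,0,1],[0,0,0.6,0,1],[0,0,0,0,1],[0,0,0,0,1]]'
python3 go.py 581.3 -21.5 55 5.9
python3 -m jog '[[0,0,0.3,0,1],[0,0,0.2,0,1],[0,0,0.2,0,1],[0,0,0.2,0,1],[0,0,0.2,0,1],[0,0,0,0,1],[0,0,0,0,1],[0,0,0,0,1],[0,0,0,0,1],[0,0,0,0,1]]'
python3 go.py 581.3 -21.5 46.5 5.9
```

```text
time: 48.95
ee_pos: [0.5817, -0.0205, 0.0899]
eef_rot: [0.999, 0.051, 0.002, 0.013]
ft_force: [0.3, -0.1, -0.2]
width: 0.0534
time: 49.95
ee_pos: [0.5804, -0.0213, 0.0593]
eef_rot: [0.999, 0.051, 0.001, 0.013]
ft_force: [-0.5, -0.0, 0.7]
width: 0.0005
t 50.0 pos mm [580.4 -21.3  59.3] a 5.79 tilt 1.46 F [-0.5 -0.   0.7] w 0.5 j7 -1.7
slope x,y per mm 0.0 0.0255
shift cm in tool now [0.09 0.02 0.43] turn rad -0.002
time: 50.95
ee_pos: [0.582, -0.0214, 0.0514]
eef_rot: [0.999, 0.05, 0.002, 0.013]
ft_force: [-1.2, 1.0, 3.9]
width: 0.0005
t 51.0 pos mm [582.  -21.4  51.4] a 5.79 tilt 1.55 F [-1.2  1.   3.9] w 0.5 j7 -1.7
slope x,y per mm 0.0035 0.0268
shift cm in tool now [-0.07 -0.01  0.49] turn rad -0.002
```

```bash

python3 -m jog '[[0,0,0.25,0,1],[0,0,0.25,0,1],[0,0,0.25,0,1],[0,0,0,0,1],[0,0,0,0,1],[0,0,0,0,1],[0,0,0,0,1],[0,0,0,0,1],[0,0,0,0,1],[0,0,0,0,1]]'
python3 go.py 581.3 -21.5 46.5 5.9
python3 -m jog '[[0,0,0.25,0,1],[0,0,0.25,0,1],[0,0,0.25,0,1],[0,0,0.25,0,1],[0,0,0,0,1],[0,0,0,0,1],[0,0,0,0,1],[0,0,0,0,1],[0,0,0,0,1],[0,0,0,0,1]]'
python3 go.py 581.3 -21.5 46.5 5.9
python3 -m jog '[[0,0,-1,0,1],[0,0,-2,0,1],[0,0,-2,0,0.3],[0,0,-2,0,0.3],[-1,-3,-2,0,0.3],[-1,-3,-1,0,0.3],[0,-3,0,0,0.3],[0,-3,0,0,0.3],[0,-3,0,0,0.3],[0,-3,0,0,0.3]]'
python3 - <<'E'
from h import *
c=snap('scene');im=c['pixels'][130:250,190:330,::-1];cv2.imwrite('pics/g7.png',cv2.resize(im,None,fx=4.5,fy=4.5,interpolation=cv2.INTER_CUBIC))
E
```

```text
time: 51.95
ee_pos: [0.5831, -0.0214, 0.0466]
eef_rot: [0.999, 0.05, 0.003, 0.014]
ft_force: [-2.3, -0.6, 4.0]
width: 0.0006
t 52.0 pos mm [583.1 -21.4  46.6] a 5.78 tilt 1.62 F [-2.3 -0.6  4. ] w 0.6 j7 -1.71
slope x,y per mm 0.0052 0.0277
shift cm in tool now [-0.18 -0.01  0.01] turn rad -0.002
time: 52.95
ee_pos: [0.5835, -0.0214, 0.0466]
eef_rot: [0.999, 0.05, 0.003, 0.016]
ft_force: [-1.8, -0.9, 5.3]
width: 0.0006
t 53.0 pos mm [583.5 -21.4  46.6] a 5.75 tilt 1.82 F [-1.8 -0.9  5.3] w 0.6 j7 -1.71
slope x,y per mm 0.0045 0.0315
shift cm in tool now [-0.22 -0.01  0.01] turn rad -0.003
time: 53.95
ee_pos: [0.5446, 0.1592, 0.1484]
eef_rot: [0.999, 0.045, 0.004, 0.016]
ft_force: [0.9, -0.4, -0.2]
width: 0.0555
```

View pics/g7.png

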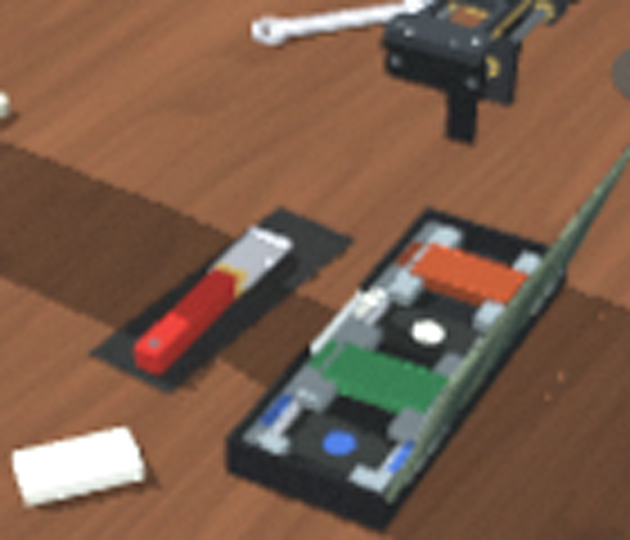

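Both stones sit low in their bays (crop brown (468,275), green (385,378)). Next is the white stone.

```bash
python3 st.py; python3 bays.py | head -0; python3 go.py 563 -321.2 140 -13
```

```text
green [276. 160.] [585.2 -22.5] [585.2 -23.1] [80. 45.] 5.8 z12: [583.6 -22.4] [583.6 -23. ]
white [354. 264.] [ 285.1 -229.4] [ 285.4 -229.6] [87. 48.] 6.6 z12: [ 285.3 -228.1] [ 285.6 -228.4]
white [342. 204.] [ 451.5 -203.7] [ 451.6 -203.6] [86. 49.] 54.0 z12: [ 450.7 -202.6] [ 450.7 -202.4]
white [381. 165.] [ 562.9 -321. ] [ 563.4 -321.4] [90. 47.] -12.9 z12: [ 561.5 -319.2] [ 562.  -319.6]
white [250. 148.] [621.1  55.7] [621.3  50. ] [92. 31.] -79.8 z12: [619.3  55.4] [619.5  49.7]
white [346. 132.] [ 662.3 -226.4] [ 662.1 -226.2] [88. 51.] 70.4 z12: [ 660.2 -225.2] [ 660.1 -225. ]
white [241. 129.] [681.3  71.1] [683.5  86.2] [96. 91.] -88.2 z12: [679.1  70.7] [681.4  85.7]
t 54.1 pos mm [544.1 160.7 148.1] a 5.45 tilt 1.82 F [-0.6 -0.1  0.4] w 59.6 j7 -2.01
slope x,y per mm 0.0053 0.0313
shift cm in tool now [-2.7  48.1   2.31] turn rad 0.322bays.py:9: RuntimeWarning: Mean of empty slice.
  p=np.array([xs[rr].mean()+int(x)-7,ys[rr].mean()+int(y)-7]);P=plane(c,p,.012)[0,:2]*1000;g.append(P);print(n,p.round(1),P.round(1),rr.sum())
  ret = ret.dtype.type(ret / rcount)
Exception ignored on flushing sys.stdout:
BrokenPipeError: [Errno 32] Broken pipe
```

```bash

python3 -m jog '[[-0.2,3,0.1,0,0.3],[-0.2,3,0.1,0,0.3],[-0.2,3,0.1,0,0.3],[-0.2,3,0.1,0,0.3],[-0.2,3,0.1,0,0.3],[-0.2,3,0.1,0,0.3],[-0.2,3,0.1,0,0.3],[-0.2,3,0.1,0,0.3],[-0.2,3,0.1,0,0.3],[-0.2,3,0.1,0,0.3]]'
python3 -m jog '[[-0.2,3,0.1,0,0.3],[-0.2,3,0.1,0,0.3],[-0.2,3,0.1,0,0.3],[-0.1,3,0.1,0,0.3],[0,0,0,0.12,0.3],[0,0,0,0.12,0.3],[0,0,0,0.08,0.3],[0,0,0,0,0.3],[0,0,0,0,0.3],[0,0,0,0,0.3]]'
python3 go.py 563 -321.2 70 -13
```

```text
time: 55.1
ee_pos: [0.5506, -0.1576, 0.1501]
eef_rot: [0.999, 0.046, 0.004, 0.016]
ft_force: [-0.7, -1.0, -0.2]
width: 0.0609
time: 56.1
ee_pos: [0.545, -0.3019, 0.1518]
eef_rot: [0.992, -0.128, 0.005, 0.019]
ft_force: [-0.3, 0.4, 0.6]
width: 0.061
t 56.1 pos mm [ 545.  -301.9  151.8] a -14.74 tilt 2.21 F [-0.3  0.4  0.6] w 61.0 j7 -1.49
slope x,y per mm 0.014 0.036
shift cm in tool now [2.11 1.11 8.25] turn rad -0.03
```

```bash

python3 -m jog '[[0.5,0.3,1.5,-0.03,0.3],[0.5,0.3,1.5,0,0.3],[0.5,0.3,1.5,0,0.3],[0.5,0.2,1.5,0,0.3],[0,0,1.5,0,0.3],[0,0,0.5,0,0.3],[0,0,0,0,0.3],[0,0,0,0,0.3],[0,0,0,0,0.3],[0,0,0,0,0.3]]'
python3 go.py 563 -321.2 26 -13; python3 st.py scene | grep white
```

```text
time: 57.1
ee_pos: [0.5635, -0.321, 0.0676]
eef_rot: [0.994, -0.111, 0.004, 0.019]
ft_force: [-0.4, 0.1, 0.1]
width: 0.061
t 57.1 pos mm [ 563.5 -321.    67.6] a -12.76 tilt 2.19 F [-0.4  0.1  0.1] w 61.0 j7 -1.47
slope x,y per mm 0.013 0.036
shift cm in tool now [-0.1  -0.12  4.16] turn rad 0.004
white [211. 273.] [ 568.3 -319.8] [ 564.5 -319.8] [91. 48.] -12.7 z12: [ 572.1 -323.8] [ 568.2 -323.8]
white [260. 267.] [ 663.2 -226.4] [ 663.  -226.1] [88. 51.] 69.8 z12: [ 666.4 -231. ] [ 666.1 -230.8]
white [162. 217.] [ 286.8 -228.7] [ 285.7 -228.7] [90. 55.] 6.9 z12: [ 292.4 -233.3] [ 291.2 -233.3]
white [357. 168.] [681.7 374. ] [680.  378.2] [86. 55.] -71.2 z12: [684.7 365.5] [683.  369.7]
```

```bash

python3 -m jog '[[-0.1,-0.1,1.3,0,0.3],[0,0,1.2,0,0.3],[0,0,1,0,0.3],[0,0,0.6,0,0.3],[0,0,0,0,0.3],[0,0,0,0,0.3],[0,0,0,0,1],[0,0,0,0,1],[0,0,0,0,1],[0,0,0,0,1]]' 25
python3 go.py 563 -321.2 25 -13
python3 -m jog '[[0,0,0,0,1],[0,0,0,0,1],[0,0,-2,0,1],[0,0,-2,0,1],[0,0,-2,0,1],[0,0,-2,0,1],[0,0,-0.5,-0.14,1],[0,0,0,-0.14,1],[0,0,0,-0.04,1],[0,0,0,0,1]]'
python3 go.py 574.3 46.4 115 5.9
```

```text
time: 58.15
ee_pos: [0.5643, -0.3207, 0.0235]
eef_rot: [0.994, -0.111, 0.005, 0.018]
ft_force: [-0.0, 1.3, 2.9]
width: 0.0398
t 58.1 pos mm [ 564.3 -320.7   23.5] a -12.73 tilt 2.18 F [-0.   1.3  2.9] w 39.8 j7 -1.48
slope x,y per mm 0.0149 0.035
shift cm in tool now [-0.12  0.09 -0.15] turn rad 0.005
time: 59.15
ee_pos: [0.5601, -0.3192, 0.108]
eef_rot: [0.998, 0.054, -0.001, 0.019]
ft_force: [0.0, -0.5, -1.1]
width: 0.0397
t 59.1 pos mm [ 560.1 -319.2  108. ] a 6.16 tilt 2.17 F [ 0.  -0.5 -1.1] w 39.7 j7 -1.15
slope x,y per mm -0.0045 0.0376
shift cm in tool now [  5.34 -36.14  -2.09] turn rad 0.005
```

```bash

python3 -m jog '[[0.4,-3,-0.15,0,1],[0.4,-3,-0.15,0,1],[0.4,-3,-0.15,0,1],[0.4,-3,-0.15,0,1],[0.4,-3,-0.15,0,1],[0.4,-3,-0.15,0,1],[0.4,-3,-0.15,0,1],[0.4,-3,-0.15,0,1],[0.4,-3,-0.15,0,1],[0.4,-3,-0.15,0,1]]'
python3 go.py 575.5 46.5 110 5.9
```

```text
time: 60.15
ee_pos: [0.5674, -0.0143, 0.1067]
eef_rot: [0.999, 0.039, -0.004, 0.021]
ft_force: [0.4, -0.0, -1.2]
width: 0.0399
t 60.1 pos mm [567.4 -14.3 106.7] a 4.4 tilt 2.43 F [ 0.4 -0.  -1.2] w 39.9 j7 -1.72
slope x,y per mm -0.0104 0.0411
shift cm in tool now [ 1.27 -5.98 -0.59] turn rad -0.026
```

```bash

python3 -m jog '[[0.4,-2,0,-0.026,1],[0.4,-2,0,0,1],[0.4,-1.5,0,0,1],[0,0,1,0,1],[0,0,1,0,1],[0,0,1,0,1],[0,0,0.5,0,1],[0,0,0,0,1],[0,0,0,0,1],[0,0,0,0,1]]'
python3 go.py 575.5 46.5 44 5.9
```

```text
time: 61.15
ee_pos: [0.5731, 0.0401, 0.0635]
eef_rot: [0.998, 0.051, -0.007, 0.022]
ft_force: [-0.7, 0.4, -1.0]
width: 0.0396
t 61.1 pos mm [573.1  40.1  63.5] a 5.84 tilt 2.6 F [-0.7  0.4 -1. ] w 39.6 j7 -1.82
slope x,y per mm -0.0157 0.0425
shift cm in tool now [ 0.33 -0.7   1.92] turn rad -0.001
```

```bash

python3 -m jog '[[0.35,-0.7,0,0,1],[0,0,0,0,1],[0,0,0,0,1],[0,0,0,0,1],[0,0,0,0,1],[0,0,0,0,1],[0,0,0,0,1],[0,0,0,0,1],[0,0,0,0,1],[0,0,0,0,1]]'
python3 go.py 576 46.5 44 5.9
python3 -m jog '[[0,0,0.4,0,1],[0,0,0.3,0,1],[0,0,0.3,0,1],[0,0,0,0,1],[0,0,0,0,1],[0,0,0,0,1],[0,0,0,0,1],[0,0,0,0,1],[0,0,0,0,1],[0,0,0,0,1]]'
python3 go.py 576 46.5 44 5.9
```

```text
time: 62.15
ee_pos: [0.5769, 0.0483, 0.0645]
eef_rot: [0.998, 0.051, -0.006, 0.022]
ft_force: [-0.1, -0.4, -1.1]
width: 0.0398
t 62.1 pos mm [576.9  48.3  64.5] a 5.84 tilt 2.56 F [-0.1 -0.4 -1.1] w 39.8 j7 -1.83
slope x,y per mm -0.0133 0.0426
shift cm in tool now [-0.08  0.08  2.06] turn rad -0.001
time: 63.15
ee_pos: [0.5768, 0.0477, 0.0535]
eef_rot: [0.998, 0.051, -0.006, 0.022]
ft_force: [-0.1, -0.4, -1.2]
width: 0.0398
t 63.1 pos mm [576.8  47.7  53.5] a 5.84 tilt 2.56 F [-0.1 -0.4 -1.2] w 39.8 j7 -1.84
slope x,y per mm -0.0135 0.0426
shift cm in tool now [-0.08  0.07  0.96] turn rad -0.001
```

```bash

python3 -m jog '[[-0.08,0.07,0.3,0,1],[0,0,0.3,0,1],[0,0,0.2,0,1],[0,0,0,0,1],[0,0,0,0,1],[0,0,0,0,1],[0,0,0,0,1],[0,0,0,0,1],[0,0,0,0,1],[0,0,0,0,1]]'
python3 go.py 576 46.5 44 5.9
python3 - <<'E'
from h import *
c=snap('scene');im=c['pixels'][130:250,210:340,::-1];cv2.imwrite('pics/g8.png',cv2.resize(im,None,fx=5,fy=5,interpolation=cv2.INTER_CUBIC))
E
```

```text
time: 64.15
ee_pos: [0.576, 0.0465, 0.0449]
eef_rot: [0.998, 0.051, -0.006, 0.022]
ft_force: [0.3, 0.7, -0.4]
width: 0.0399
t 64.2 pos mm [576.   46.5  44.9] a 5.84 tilt 2.56 F [ 0.3  0.7 -0.4] w 39.9 j7 -1.84
slope x,y per mm -0.0134 0.0426
shift cm in tool now [ 0.   -0.01  0.09] turn rad -0.001
```

View pics/g8.png

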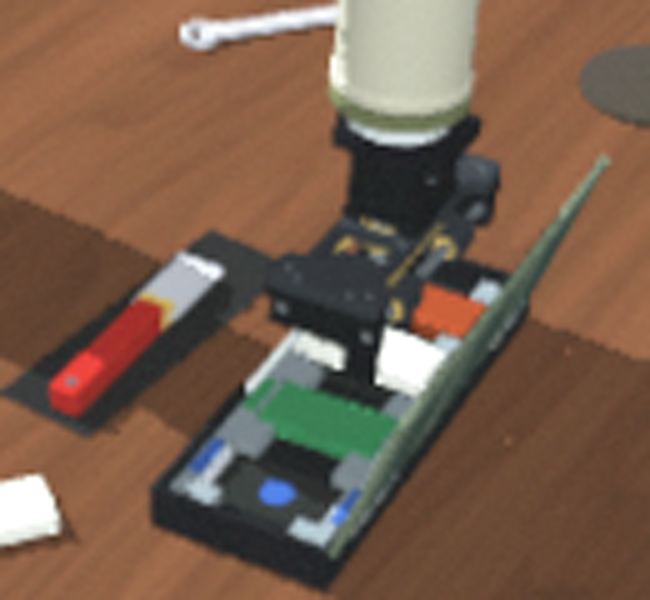

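The white stone hangs in its bay between brown and green (crop (410,360)). Release, rise, close and press.

```bash

python3 -m jog '[[0,0,0.1,0,1],[0,0,0,0,0.4],[0,0,0,0,0.4],[0,0,0,0,0.4],[0,0,0,0,0.4],[0,0,-0.8,0,0.4],[0,0,-1.2,0,0.4],[0,0,-1,0,0.4],[0,0,-1,0,0.4],[0,0,0,0,1]]'
python3 -m jog '[[0,0,0,0,1],[0,0,0,0,1],[0,0,0,0,1],[0,0,0,0,1],[0,0,0,0,1],[0,0,1,0,1],[0,0,1,0,1],[0,0,0.5,0,1],[0,0,0,0,1],[0,0,0,0,1]]'
python3 go.py 574.3 46.4 54 5.9
```

```text
time: 65.2
ee_pos: [0.5774, 0.0487, 0.089]
eef_rot: [0.998, 0.051, -0.004, 0.022]
ft_force: [0.3, 0.2, 0.1]
width: 0.0489
time: 66.2
ee_pos: [0.5758, 0.0471, 0.0596]
eef_rot: [0.998, 0.051, -0.006, 0.022]
ft_force: [0.4, 0.1, -0.2]
width: 0.0011
t 66.2 pos mm [575.8  47.1  59.6] a 5.85 tilt 2.57 F [ 0.4  0.1 -0.2] w 1.1 j7 -1.83
slope x,y per mm -0.0141 0.0426
shift cm in tool now [-0.14  0.03  0.56] turn rad -0.001
```

```bash

python3 -m jog '[[-0.15,0,0.3,0,1],[0,0,0.2,0,1],[0,0,0.2,0,1],[0,0,0.2,0,1],[0,0,0.2,0,1],[0,0,0.2,0,1],[0,0,0.2,0,1],[0,0,0,0,1],[0,0,0,0,1],[0,0,0,0,1]]'
python3 go.py 574.3 46.4 46.5 5.9
python3 -m jog '[[0,0,0.25,0,1],[0,0,0.25,0,1],[0,0,0.25,0,1],[0,0,0.25,0,1],[0,0,0.25,0,1],[0,0,0,0,1],[0,0,0,0,1],[0,0,0,0,1],[0,0,0,0,1],[0,0,0,0,1]]'
python3 go.py 574.3 46.4 46.5 5.9
```

```text
time: 67.2
ee_pos: [0.5763, 0.0469, 0.0488]
eef_rot: [0.998, 0.051, -0.003, 0.022]
ft_force: [-0.3, -0.1, 0.2]
width: 0.0006
t 67.2 pos mm [576.3  46.9  48.8] a 5.84 tilt 2.55 F [-0.3 -0.1  0.2] w 0.6 j7 -1.84
slope x,y per mm -0.0085 0.0436
shift cm in tool now [-0.2   0.02  0.23] turn rad -0.001
time: 68.2
ee_pos: [0.5767, 0.047, 0.0467]
eef_rot: [0.998, 0.051, -0.003, 0.024]
ft_force: [-0.1, 0.3, 4.0]
width: 0.0004
t 68.2 pos mm [576.7  47.   46.7] a 5.82 tilt 2.78 F [-0.1  0.3  4. ] w 0.4 j7 -1.85
slope x,y per mm -0.0079 0.0478
shift cm in tool now [-0.25  0.03  0.02] turn rad -0.001
```

Home at 46.7, the same as the other two. I'll clear the view and check all three.

```bash

python3 -m jog '[[0,0,-1,0,1],[0,0,-2,0,1],[0,0,-2,0,1],[0,0,-2,0,1],[0,0,-2,0,1],[-1,-3,-1,0,1],[-1,-4,0,0,1],[-1,-4,0,0,1],[-1,-4,0,0,1],[0,-4,0,0,1]]'
python3 -m jog '[[0,-4,0,0,1],[0,-4,0,0,1],[0,-4,0,0,1],[0,0,0,0,1],[0,0,0,0,1],[0,0,0,0,1],[0,0,0,0,1],[0,0,0,0,1],[0,0,0,0,1],[0,0,0,0,1]]'
python3 go.py
python3 - <<'E'
from h import *
u=np.array([np.cos(np.radians(5.9)),np.sin(np.radians(5.9)),0]);w=np.array([-u[1],u[0],0])
B=dict(brown=[.5672,.1142],white=[.5743,.0464],green=[.5813,-.0215])
out=[]
c=snap('top');im=c['pixels'][:,:,::-1].copy()
for n,b in B.items():
    b=np.array(b+[.024]);pts=proj(c,[b+s*u*.04+t*w*.02 for s,t in((1,1),(1,-1),(-1,-1),(-1,1))])
    print(n,pts.round(1).tolist())
x0,y0=205,125;a=cv2.resize(im[y0:195,x0:330],None,fx=6,fy=6,interpolation=cv2.INTER_CUBIC)
for n,b in B.items():
    b=np.array(b+[.024]);pts=(proj(c,[b+s*u*.04+t*w*.02 for s,t in((1,1),(1,-1),(-1,-1),(-1,1))])+.5-[x0,y0])*6
    cv2.polylines(a,[pts.round().astype(int)],True,(255,0,255),1)
cv2.imwrite('pics/v1.png',a)
E
```

```text
time: 69.2
ee_pos: [0.5187, 0.2357, 0.1468]
eef_rot: [0.999, 0.045, -0.002, 0.025]
ft_force: [0.4, 0.3, 0.1]
width: 0.0005
time: 70.2
ee_pos: [0.5053, 0.3629, 0.1445]
eef_rot: [0.999, 0.046, -0.001, 0.024]
ft_force: [0.5, -0.4, -0.4]
width: 0.0004
t 70.2 pos mm [505.3 362.9 144.5] a 5.28 tilt 2.73 F [ 0.5 -0.4 -0.4] w 0.4 j7 -2.39
slope x,y per mm -0.0041 0.0475
brown [[219.6, 152.7], [233.5, 150.9], [236.5, 178.1], [222.5, 179.9]]
white [[243.3, 149.7], [257.2, 147.9], [260.6, 175.1], [246.5, 176.9]]
green [[267.1, 146.7], [281.0, 145.0], [284.7, 172.1], [270.5, 173.9]]
```

View pics/v1.png

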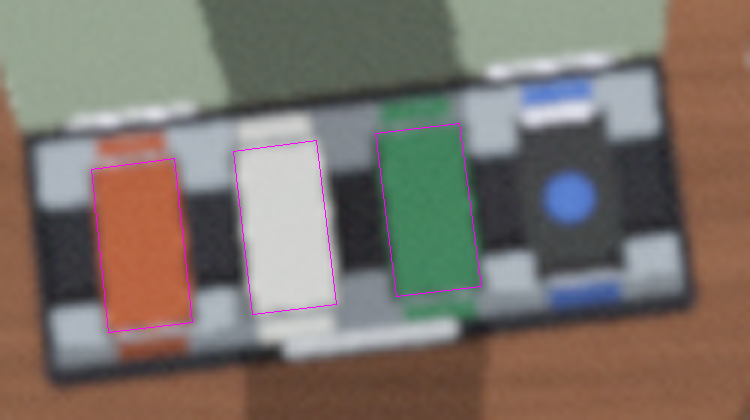

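Overlaid floor-height outlines, crop (92–190,158–332), (234–336,140–314) and (377–481,123–297), match all three stones within about a pixel. So all are home and aligned. Next I'll go behind the lid to shut it.

```bash

python3 -m jog '[[0,0,-3,0,1],[0,0,-3,0,1],[0,0,-2,0,1],[2,0,0,0,1],[3,0,0,0,1],[3,0,0,0,1],[3,0,0,0,1],[3,0,0,0,1],[3,0,0,0,1],[3,0,0,0,1]]'
python3 go.py 715 26 220 5.9
```

```text
time: 71.25
ee_pos: [0.7089, 0.3846, 0.2292]
eef_rot: [0.999, 0.047, 0.0, 0.024]
ft_force: [0.6, 0.7, 0.5]
width: 0.0005
t 71.2 pos mm [708.9 384.6 229.2] a 5.36 tilt 2.76 F [0.6 0.7 0.5] w 0.5 j7 -2.18
slope x,y per mm -0.002 0.0482
shift cm in tool now [-2.74 35.68  2.65] turn rad -0.009
```

```bash

python3 -m jog '[[0,3,0,0,1],[0,3,0,0,1],[0,3,0.1,0,1],[0,3,0.2,0,1],[-0.2,3,0.2,0,1],[-0.3,3,0.2,0,1],[-0.4,3,0.2,0,1],[-0.4,3,0.2,0,1],[-0.4,3,0.2,0,1],[-0.4,3,0.2,0,1]]'
python3 -m jog '[[-0.2,3,0,0,1],[0,1.5,0,0,1],[0,0,0,0,1],[0,0,0,0,1],[0,0,0,0,1],[0,0,0,0,1],[0,0,0,0,1],[0,0,0,0,1],[0,0,0,0,1],[0,0,0,0,1]]'
python3 go.py 715 26 133 5.9
python3 -c "
from h import *
c=snap('scene');im=c['pixels'][60:250,190:400,::-1];cv2.imwrite('pics/v2.png',cv2.resize(im,None,fx=3,fy=3,interpolation=cv2.INTER_CUBIC))"
```

```text
time: 72.25
ee_pos: [0.7182, 0.0755, 0.2172]
eef_rot: [0.999, 0.048, -0.005, 0.024]
ft_force: [0.3, -0.3, -0.2]
width: 0.0005
time: 73.25
ee_pos: [0.7201, 0.0312, 0.2188]
eef_rot: [0.999, 0.048, -0.006, 0.023]
ft_force: [-0.1, -0.8, -0.4]
width: 0.0001
t 73.2 pos mm [720.1  31.2 218.8] a 5.53 tilt 2.76 F [-0.1 -0.8 -0.4] w 0.1 j7 -1.75
slope x,y per mm -0.0142 0.046
shift cm in tool now [-0.43  0.07  8.6 ] turn rad -0.006
```

View pics/v2.png

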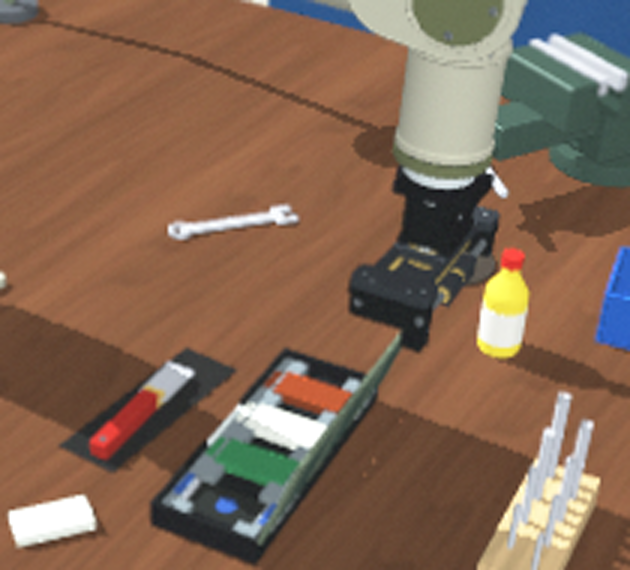

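The closed fingers are behind and above the lid (crop (410,330)), clear of the oil bottle and the rack. I'll descend behind the lid; that was the last allowed view, so from here I check by numbers.

```bash

python3 -m jog '[[0,0,1.5,0,1],[0,0,1.5,0,1],[0,0,1.5,0,1],[0,0,1.5,0,1],[0,0,1.2,0,1],[0,0,1,0,1],[0,0,0,0,1],[0,0,0,0,1],[0,0,0,0,1],[0,0,0,0,1]]'
python3 go.py 637.5 18.6 133 5.9
python3 -m jog '[[-0.8,0,0,0,1],[-0.8,0,0,0,1],[-0.8,0,0,0,1],[-0.8,0,0,0,1],[-0.8,0,0,0,1],[-0.8,0,0,0,1],[-0.8,0,0,0,1],[-0.8,0,0,0,1],[0,0,0,0,1],[0,0,0,0,1]]'
python3 go.py 637.5 18.6 133 5.9
```

```text
time: 74.3
ee_pos: [0.7184, 0.0262, 0.1277]
eef_rot: [0.999, 0.048, -0.007, 0.023]
ft_force: [0.6, -0.9, -0.1]
width: 0.0002
t 74.3 pos mm [718.4  26.2 127.7] a 5.49 tilt 2.8 F [ 0.6 -0.9 -0.1] w 0.2 j7 -1.78
slope x,y per mm -0.0167 0.046
shift cm in tool now [-8.13  0.   -0.39] turn rad -0.007
time: 75.3
ee_pos: [0.6496, 0.0196, 0.1317]
eef_rot: [0.999, 0.048, -0.005, 0.024]
ft_force: [1.1, -0.6, -0.2]
width: -0.0
t 75.3 pos mm [649.6  19.6 131.7] a 5.48 tilt 2.76 F [ 1.1 -0.6 -0.2] w -0.0 j7 -1.78
slope x,y per mm -0.0117 0.0468
shift cm in tool now [-1.21 -0.01 -0.12] turn rad -0.007
```

```bash

python3 -m jog '[[-0.6,0,0,0,1],[-0.6,0,0,0,1],[-0.7,0,0,0,1],[-0.7,0,0,0,1],[-0.7,0,0.1,0,1],[-0.7,0,0.3,0,1],[-0.7,0,0.4,0,1],[-0.8,0,0.5,0,1],[0,0,0,0,1],[0,0,0,0,1]]'
python3 go.py 584.5 13 118 5.9
python3 -m jog '[[-0.6,0,0.5,0,1],[-0.6,0,0.7,0,1],[-0.5,0,0.7,0,1],[-0.4,0,0.8,0,1],[-0.4,0,0.8,0,1],[-0.3,0,0.7,0,1],[-0.2,0,0.7,0,1],[-0.1,0,0.5,0,1],[0,0,0,0,1],[0,0,0,0,1]]'
python3 go.py 560 11 58 5.9
```

```text
time: 76.3
ee_pos: [0.5893, 0.0132, 0.1173]
eef_rot: [0.999, 0.048, -0.005, 0.024]
ft_force: [0.5, -0.4, 0.4]
width: 0.0003
t 76.3 pos mm [589.3  13.2 117.3] a 5.48 tilt 2.78 F [ 0.5 -0.4  0.4] w 0.3 j7 -1.78
slope x,y per mm -0.0131 0.0467
shift cm in tool now [-0.48 -0.03 -0.06] turn rad -0.007
time: 77.3
ee_pos: [0.5555, 0.0074, 0.0589]
eef_rot: [0.999, 0.048, -0.005, 0.023]
ft_force: [-1.2, 0.1, 3.0]
width: 0.0007
t 77.3 pos mm [555.5   7.4  58.9] a 5.48 tilt 2.76 F [-1.2  0.1  3. ] w 0.7 j7 -1.8
slope x,y per mm -0.0131 0.0464
shift cm in tool now [ 0.48 -0.32  0.07] turn rad -0.007
```

```bash

python3 -m jog '[[0,0,0.25,0,1],[0,0,0.25,0,1],[0,0,0.25,0,1],[0,0,0,0,1],[0,0,-0.5,0,1],[-1,0,-0.3,0,1],[-1.2,0,0,0,1],[0,0,0,0,1],[0,0,0.4,0,1],[0,0,0.3,0,1]]'
python3 go.py 
python3 -m jog '[[0,0,0.25,0,1],[0,0,0.25,0,1],[0,0,0.25,0,1],[0,0,0,0,1],[0,0,0,0,1],[0,0,0,0,1],[0,0,0,0,1],[0,0,0,0,1],[0,0,0,0,1],[0,0,0,0,1]]'
python3 go.py
```

```text
time: 78.3
ee_pos: [0.5316, 0.005, 0.0607]
eef_rot: [0.999, 0.048, -0.005, 0.026]
ft_force: [0.2, 0.3, -0.8]
width: 0.0006
t 78.3 pos mm [531.6   5.   60.7] a 5.45 tilt 3.0 F [ 0.2  0.3 -0.8] w 0.6 j7 -1.8
slope x,y per mm -0.0133 0.0507
time: 79.3
ee_pos: [0.5325, 0.0052, 0.0588]
eef_rot: [0.998, 0.047, -0.007, 0.027]
ft_force: [-1.9, 0.3, 5.4]
width: 0.0005
t 79.3 pos mm [532.5   5.2  58.8] a 5.42 tilt 3.21 F [-1.9  0.3  5.4] w 0.5 j7 -1.81
slope x,y per mm -0.0157 0.0538
```

```bash

python3 -m jog '[[0,0,-1,0,1],[0,0,-2,0,1],[0,0,-2,0,1],[0,0,-3,0,1],[0,0,-3,0,1],[0,0,-3,0,1],[0,-4,0,0,1],[0,-4,0,0,1],[0,-4,0,0,1],[0,-4,0,0,1]]'
python3 -m jog '[[0,-4,0,0,1],[0,-4,0,0,1],[0,-4,0,0,1],[0,-4,0,0,1],[0,-4,0,0,1],[0,0,0,0,1],[0,0,0,0,1],[0,0,0,0,1],[0,0,0,0,1],[0,0,0,0,1]]'
python3 go.py
python3 - <<'E'
from meas import *
for n in('top','scene'):
    c=snap(n);a=cv2.imread('pics/%s0.png'%n).astype(int);b=c['pixels'][:,:,::-1].astype(int)
    # lid mask then/now (greenish pale)
    for im,t in((a,'then'),(b,'now')):
        h=cv2.cvtColor(im.astype(np.uint8),cv2.COLOR_BGR2HSV).astype(int);m=(h[...,0]>40)&(h[...,0]<95)&(h[...,1]>20)&(h[...,1]<110)&(h[...,2]>60)
        m=cv2.morphologyEx(m.astype(np.uint8),cv2.MORPH_CLOSE,np.ones((5,5)))
        ks=[k for k in blobs(c,m,800) if 200<k[:,0,0].mean()<330 and 120<k[:,0,1].mean()<260]
        for k in ks: print(n,t,cv2.boundingRect(k),cv2.contourArea(k),cv2.boxPoints(cv2.minAreaRect(k)).round(1).tolist())
c=snap('top');h=cv2.cvtColor(c['pixels'],cv2.COLOR_RGB2HSV).astype(int)
for k in blobs(c,((h[...,0]<=5)|(h[...,0]>172))&(h[...,1]>140),100):
    R_=rect(c,k,.012); print('red',k.reshape(-1,2).mean(0).round(),*R_)
E
```

```text
time: 80.3
ee_pos: [0.5202, 0.1707, 0.1995]
eef_rot: [0.999, 0.041, -0.006, 0.027]
ft_force: [0.9, -0.6, -0.0]
width: 0.0002
time: 81.3
ee_pos: [0.5, 0.3815, 0.1911]
eef_rot: [0.999, 0.043, -0.006, 0.026]
ft_force: [-0.2, -1.1, 0.2]
width: 0.0002
t 81.3 pos mm [500.  381.5 191.1] a 4.95 tilt 3.02 F [-0.2 -1.1  0.2] w 0.2 j7 -2.44
slope x,y per mm -0.0144 0.0507
top then (209, 134, 112, 54) 4230.0 [[207.6999969482422, 145.89999389648438], [315.3999938964844, 133.39999389648438], [320.29998779296875, 175.3000030517578], [212.5, 187.6999969482422]]
top now (209, 134, 112, 54) 4238.0 [[207.5, 146.8000030517578], [315.1000061035156, 133.5], [320.29998779296875, 175.1999969482422], [212.6999969482422, 188.60000610351562]]
scene then (240, 176, 76, 65) 2252.0 [[239.89999389648438, 226.1999969482422], [292.1000061035156, 165.1999969482422], [319.3999938964844, 188.60000610351562], [267.1000061035156, 249.5]]
scene now (240, 176, 76, 65) 2250.5 [[239.8000030517578, 226.1999969482422], [291.6000061035156, 165.0], [319.1000061035156, 188.3000030517578], [267.29998779296875, 249.39999389648438]]
red [285. 216.] [422.2 -44. ] [421.5 -43.1] [107.  27.] -83.7
```

```bash
python3 -c "
from bench import r
r.close_job();print(r.read_state()['time'])"
```

```text
the job is handed in; nothing more can be done
the job is handed in; nothing more can be done
```

The job is handed in at about 81 s of the 210 s allowed. The call gave no verdict, so what follows is from my own checks.

**What I did:**
- I pried the lid up with the scraper's blade in the notch, swung it open to about its stop, and laid the scraper back on its mat.
- I put the brown, green and white stones in their bays and pressed each home. There was no blue stone this time.
- For white I took the block farthest to the robot's right, at pixel (381,165) in the top picture.
- I shut the lid from behind with closed fingers and pressed it down.

**Last checks:**
- **Stones:** all three stopped at the same pressed height, 46.6–46.7 mm at the tool against 46 mm worked out. In the top picture their outlines matched the floor-level drawing to about one pixel. I did not measure their levelness beyond that.
- **Lid:** its outline in both pictures is within about 1 px of the first pictures, and the fingertips stopped at its shut height.
- **Scraper:** its grip point is at about (418, -8) mm, near the mat's centre at (418, 10).
- **Robot:** it was clear of everything at the end.

**Disagreements and gaps:**
- The scene camera was off by about 2 px (roughly 5 mm) from the top camera. I allowed for this by comparing positions within one picture.
- The hand's tilt grew to about 3° over the run, with no visible effect on where the stones ended up.
- I did not measure the bystanders again at the end. The arm stayed clear of them in every picture I viewed.

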